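# Slide a tall tank into its weld stops and cam it tight

### The job

The tall steel tank has to be located for welding. With the fingertips only, push it low near its foot, so that it slides upright without rocking, against the long fence and then along the fence until it is tight against the end stop; then push the cam lever round as far as it goes, so that the cam clamps the tank. Do not lift the tank, and leave the other things where they stand.

Things in the scene. Friction and masses are not known exactly. Their poses are not given: they have to be found in the camera images.
- tank: Tall box of dark steel with a filler neck and a wire loop on top: 60 mm deep (x), 80 wide (y), box 150 and over all 187 high; 0.68 to 0.98 kg. Origin: centre of its underside, z up. Starts in front of the fence's right part, turned up to 0.2 rad to it. Slides (4 to 7 N) if touched only below 40 mm above the table; pushed near half height it topples, so lean the hand back behind its fingertips.
- fixture: Steel fixture bolted to the table. Origin: the spot on the table under the tank's centre when the tank is home; the tank's axes then match: x to the fence, y to the end stop, z up. The cam and its foot plate (x -93 to -37, y -30 to 30 mm, 5 high) stand in front of that spot and leave 5 to 7 mm play, so the tank enters only from -y, sliding along the fence.
- fence_face (a point): Middle of the foot line of the fence's front face, in the fixture's frame x 30, y -45, z 0 mm. The fence is a steel angle 30 mm high and 240 mm long along the fixture's y (y -165 to 75); its foot reaches 36 mm behind the face.
- stop_face (a point): Foot of the end stop's face, in the fixture's frame x 7, y 40, z 0 mm. The stop is a steel block 30 mm high, 46 mm long (x -16 to 30) and 22 mm thick, its face looking to -y.
- cam_lever (a joint): Angle of the cam lever, rad, growing anticlockwise from above. Starts open at 0 to 0.2; the cam meets the tank at about 1.25; 1.396 ends its travel, clamped. Stays where it is left; pushed at the knob it takes about 2 N, about 8 N at the end. At value q the lever points from its pivot in direction 3.316 + q rad, from the fixture's x axis towards its y axis.
- lever_knob (a point): Centre of the upright black knob at the end of the cam lever, 100 mm from the pivot; the knob is 21 mm thick and spans 30 to 66 mm above the table, the lever bar below it 24 to 32 mm above the table.
- cam_pivot (a point): Point on the pivot axis of the cam lever, at the height of the knob; in the fixture's frame at x = -54 mm, y = 0. The pivot's bolt head ends 45 mm above the table.
- plug_a: Bystander: turned steel plug with a T pin, 38 mm thick, 70 mm high, behind the fence. Origin at the centre of its underside.
- plug_b: Bystander: another steel plug with a T pin, 38 mm thick, 70 mm high, behind the fence near the end stop. Origin at the centre of its underside.
- nut: Bystander: hexagon nut, 30 mm across flats, 16 mm high, lying in front of the fence's right end. Origin at the centre of its underside.
- jar: Bystander: jar with screw lid, 60 mm thick, 68 mm high, near the back of the table, beyond the end stop. Origin at the centre of its underside.
- cup: Bystander: small ceramic cup, 19 mm thick, 47 mm high, standing left of the fixture, near the toggle clamp. Origin at the centre of its underside.

How it is judged (in metres and radians):
On the way, in this order (a step that is already met when the one before it is completed fails the run):
1. the tank stands against the fence, still clear of the end stop (x of tank in the frame of fixture above -0.006 m and y of tank in the frame of fixture below -0.03 m), for 0.1 s.
2. the tank has been slid along the fence to the end stop (x of tank in the frame of fixture above -0.008 m and y of tank in the frame of fixture above -0.006 m), for 0.1 s.
3. the cam lever has been pushed round to the end of its travel (value of joint cam_lever above 1.32 rad), for 0.2 s.
At the end, for the whole second after the job is handed in: The tank stands upright and still, square to the fixture (0.04 rad), within 3 mm of the fence and within 4 mm of the end stop; the cam lever stands at the end of its travel (above 1.3 rad) and its cam bears on the tank with more than 2 N (x of tank in the frame of fixture between -0.003 and 0.003 m and y of tank in the frame of fixture between -0.004 and 0.003 m and angle between the x axis of tank and the x axis of fixture, either way round below 0.04 rad and angle between tank's own z axis and vertical below 0.03 rad and value of joint cam_lever above 1.3 rad and contact force between cam_lever and tank above 2 N and linear speed of tank below 0.01 m/s); the robot touches nothing.
It fails at once if the tank rocked or toppled (tilt above 0.15 rad) (angle between tank's own z axis and vertical above 0.15 rad).
It fails at once if the tank was lifted (height (world z) of tank above 0.012 m).
It fails at once if the tank was pushed or gripped high up (the fingers touched it with the grasp point more than 80 mm above the table) (contact force between the fingers and tank above 2 N and height (world z) of the grasp point above 0.08 m).
It fails at once if a bystander was moved (distance of any of plug_a, plug_b, nut, jar, cup from where it was at the start of the episode above 0.02 m).
It also fails if it takes over 69 s, if anything falls off the work surface, if the arm or the gripper's body presses on something with over 40 N, if the wrist force passes 120 N, or if a joint passes its speed limit or range.

### The arm

A 7-joint arm with a two-finger parallel gripper is mounted at the origin on the work surface; the furniture and walls round the work are solid. World frame = base frame: x ahead of the robot, y to its left, z up, the work surface at z = 0. Lengths are in m, angles in degrees, forces in N, time in s.
With the tool pointing down it reaches from about 0.4 to 0.925 m from the base axis. Payload 4.1 kg.
Tool frame: the origin (TCP) lies midway between the tips of the shut fingers; the grasp point (between the pads) lies 19 mm behind it (grip_point_offset is the distance from the TCP to the grasp point, in m); z points along the fingers, y is the direction in which the jaws open and shut (so a half turn about z gives the same grasp; the last joint's range is limited). The gripper opens to 85 mm and grips with 20 to 120 N. Pads are 22 mm wide; open, the fingers measure 114 mm over their backs; the gripper's body (76 mm by 85 mm) begins 54 mm behind the grasp point. The pads swing forward as they close: fully open they stand 13 mm farther back than shut.
Start: joints at [-81.36, 22.827, 2.584, 88.041, -1.071, 69.15, -2.905], TCP at [0.161, 0.63, 0.231] pointing down, gripper open.
Joint ranges: [-161.44, 161.44], [-28.35, 127.94], [-78.24, 83.42], [0, 140.83], [-78.03, 258.03], [13.02, 114.36], [-168.23, 168.23]. Speed limits (degrees/s): [147.25, 147.25, 180, 180, 180, 180, 180].

### API

Orientations are given as [roll, pitch, yaw] about the fixed x, y, z axes, in that order (R = Rz(yaw) Ry(pitch) Rx(roll)).
In Python, from plant import get_state, camera, close_job, spot_in, regions_of, grip_point_offset gives the robot as it stands.
- The arm moves only by the tool arm_command, never from a script. Its argument "deltas" is a list of rows, each a list of 5 numbers: the gripper's target within -1 to 1 (fully open at 1, half-way at 0, shut at -1), then the shift along the world's x, y, z in mm, then the turn about the world's z in degrees. A call has 1 to 20 rows; each row is the pose to reach, as a shift and turn from the pose commanded when the call began; what a row does not reach only later rows make up. A row lasts 1/8 s, in which the tool goes at most 62.5 mm and 10.7 degrees, less where a joint would pass 70% of its speed; a pose out of reach is approached as far as the arm can. A call with a gripper value outside its range is refused whole. The fingers move at their own pace and stop on an object; the grip force is fixed at half the most. Time passes only in rows, so rows that repeat a pose let the fingers close. It gives the time, the measured TCP pose, the force and the opening at its end, in the units of the state.
- get_state(): the state, without advancing time (a new reading comes with each control period).
- camera(name): name is "scene" or "top" or "wrist"; returns a dict with "color" (400x640x3 uint8, red, green, blue), "z_map" (400x640 float32, m along the optical axis (not along the pixel's ray), 0 where there is no reading), "fovy" (degrees; the focal length in pixels is half the picture's height over the tangent of half this angle, whatever the lens; pixels are square), "cx", "cy" (the principal point, pixels), "eye" and "rotation" of the camera in the world. Camera axes: x right, y down, z forward; pixel columns grow to the right and rows downward; lengths in m; the calibration is good to about 2 mm. A picture is of the moment at which its call begins.
- close_job(): hands the job in, once; it reports no verdict.
Trained networks look in the newest picture that a camera, given by its name, has taken for a name from the list of things; names that differ only in an ending like _2 or _b are one class to them, and where a whole thing is asked for, a point or a joint stands for the part that bears it (a point fixed in the world has none). Each returns a list of dicts, best first, with "conf" (0 to 1); they miss things now and then, are a little off and sometimes report something else, mostly with a low value. They report only what shows in the picture. A call takes as long as a camera call.
- spot_in(camera, query): "xyz" ([x, y, z] in m, in world coordinates, good to about 4 mm: the middle of the surface that is visible of it).
- regions_of(camera, query): "mask" (400x640 bool, what is visible of it).
The state is a dict: "time": time; "joint_pos": joint angles; "qvel": joint speeds; "joint_torque": joint torques, N m; "position": TCP position; "orientation": TCP orientation; "wrist_force": force on the tool from outside, world axes, zero at the start; "torque": the same for the moment, N m; "width": finger opening in m.
Only numpy, scipy, OpenCV 4.12 (cv2) and the standard library are available. Lean on these libraries where they do the work, as an engineer would, in place of code of your own. Each camera call takes 0.05 s, during which the arm holds its last target.

## Working session

There is one attempt and no reset: what is moved stays moved. The work goes in short steps, Python scripts to look and compute and a tool call to move; the robot and the scene stay as the last step left them, time stands still between calls to the robot, and variables do not carry over. Pictures are saved under pics/ and viewed, and the job is handed in when it is done.

Besides the shell and the picture viewer there is one more tool, called after "Call:" as name(argument=value, ...), one argument or row to a line, values as JSON. arm_command: Moves the arm, as the interface text tells. Its arguments: {"type":"object","properties":{"deltas":{"type":"array","items":{"type":"array","items":{"type":"number"}}}},"required":["deltas"]}

```bash
ls; mkdir -p pics; python3 - <<'E'
from plant import *
import cv2,json
s=get_state();print({k:s[k] for k in('time','position','orientation','width','wrist_force')})
for n in("scene","top","wrist"):
    c=camera(n);cv2.imwrite(f"pics/a_{n}.png",c["color"][:,:,::-1]);print(n,c["fovy"],c["eye"],c["rotation"])
for n in("scene","top","wrist"):
  for q in("tank","fixture","lever_knob","cam_lever","plug_a","nut","jar","cup"):
    print(n,q,[(d["conf"],[round(float(v),4) for v in d["xyz"]]) for d in spot_in(n,q)][:3])
E
```

```text
pics
{'time': 0.0, 'position': array([0.1605052 , 0.62920809, 0.2302512 ]), 'orientation': array([-1.79886217e+02,  7.33789036e-03,  1.65694104e+02]), 'width': 0.08531146855957543, 'wrist_force': array([ 0.15836634, -0.27470158,  0.37166515])}
scene 42.76839043720254 [-0.01982702 -0.80355159  0.86575912] [-135.80470551    1.05597821  -42.78903082]
top 55.67725735166636 [ 0.45291648 -0.19527436  1.03898049] [-174.84978395   -0.98845884  -90.81637641]
wrist 66.83202118250449 [0.08313395 0.64911945 0.37221221] [1.62000510e+02 6.45471034e-02 7.56699676e+01]
scene tank [(0.59, [0.4979, -0.3846, 0.1118])]
scene fixture [(0.84, [0.4808, -0.2807, 0.0217]), (0.66, [0.4482, -0.3099, 0.0319])]
scene lever_knob [(0.88, [0.4481, -0.3095, 0.0312])]
scene cam_lever [(0.91, [0.4348, -0.3065, 0.0312])]
scene plug_a [(0.72, [0.5795, -0.1775, 0.038]), (0.53, [0.649, -0.2908, 0.0426])]
scene nut [(0.66, [0.4985, -0.4779, 0.0162]), (0.18, [0.4454, -0.3087, 0.0323])]
scene jar [(0.94, [0.6175, -0.0378, 0.0578])]
scene cup []
top tank [(0.88, [0.51, -0.3678, 0.1508])]
top fixture [(0.89, [0.5372, -0.2872, 0.0085])]
top lever_knob [(0.8, [0.4378, -0.3091, 0.0334])]
top cam_lever [(0.8, [0.4413, -0.3115, 0.0314])]
top plug_a [(0.76, [0.6405, -0.2914, 0.0376]), (0.54, [0.5839, -0.1761, 0.0412])]
top nut [(0.43, [0.5002, -0.4789, 0.0154])]
top jar [(0.73, [0.6253, -0.0288, 0.0651])]
top cup [(0.68, [0.539, -0.286, 0.0062]), (0.36, [0.5208, 0.0676, 0.0269])]
wrist tank []
wrist fixture []
wrist lever_knob []
wrist cam_lever []
wrist plug_a []
wrist nut []
wrist jar []
wrist cup []
```

View pics/a_scene.png

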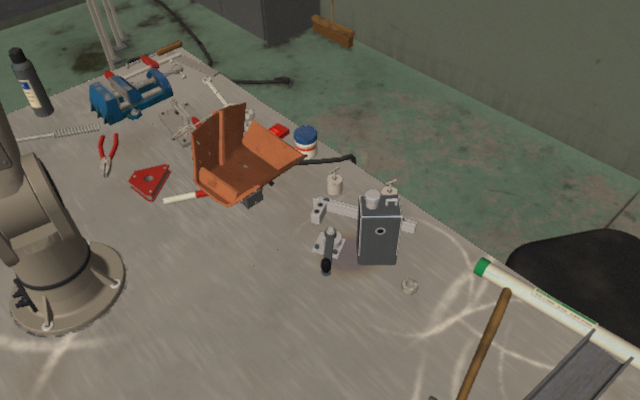

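View pics/a_top.png

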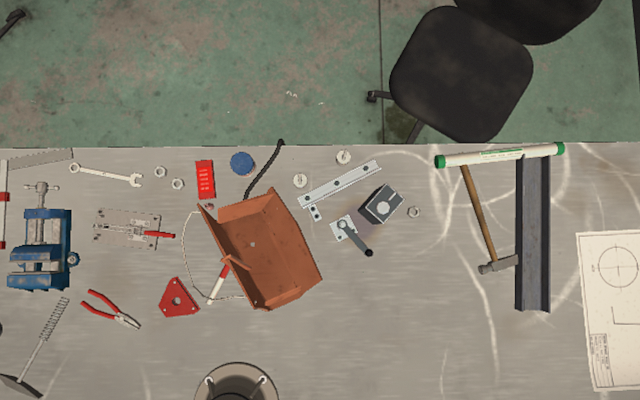

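```bash
cat > h.py <<'E'
from plant import *
import numpy as np,cv2
from scipy.spatial.transform import Rotation as R
def cloud(c):
    z=c["z_map"];h,w=z.shape;f=h/2/np.tan(np.radians(c["fovy"]/2))
    u,v=np.meshgrid(np.arange(w),np.arange(h))
    P=np.stack([(u-c["cx"])/f*z,(v-c["cy"])/f*z,z],-1)
    W=P@rot(c).T+np.array(c["eye"]);W[z<=0]=np.nan;return W
def rot(c):
    r=np.array(c["rotation"]);return r if r.shape==(3,3) else R.from_euler('xyz',r,degrees=True).as_matrix()
def proj(c,p):
    f=200/np.tan(np.radians(c["fovy"]/2));q=(np.atleast_2d(p)-c["eye"])@rot(c)
    return np.c_[q[:,0]/q[:,2]*f+c["cx"],q[:,1]/q[:,2]*f+c["cy"]]
E
python3 - <<'E'
from h import *
c=camera("top");W=cloud(c)
z=W[150:270,285:425]
print("table z",np.nanmedian(W[280:330,340:440,2]))
H=np.clip(np.nan_to_num(z[...,2])*1000,0,200)
im=cv2.applyColorMap((H*4).clip(0,255).astype(np.uint8),cv2.COLORMAP_JET)
a=cv2.resize(im,None,fx=5,fy=5,interpolation=0)
cv2.imwrite("pics/b_h.png",a)
cv2.imwrite("pics/b_c.png",cv2.resize(c["color"][150:270,285:425,::-1],None,fx=5,fy=5,interpolation=2))
def rect(m,n):
    p=W[m][:,:2].astype(np.float32)*1000; r=cv2.minAreaRect(p);print(n,len(p),r,'z',np.median(W[m][:,2]))
roi=np.zeros(W.shape[:2],bool);roi[150:270,285:425]=1
t=roi&(abs(W[...,2]-.15)<.006);rect(t,'tanktop')
for n in("plug_a","tank","cam_lever","fixture"):
    for d in regions_of("top",n)[:2]:
        m=d["mask"];print(n,d["conf"],m.sum(),np.nanmean(W[m],0),np.nanpercentile(W[m][:,2],[5,50,95]))
E
```

```text
table z -7.099773839369661e-05
tanktop 857 ((481.1702880859375, -269.2146911621094), (116.15606689453125, 305.0439758300781), 26.88265609741211) z 0.15303534933043428
plug_a 0.62 189 [ 0.64388072 -0.28770334  0.03776963] [0.00748242 0.03777573 0.07072783]
plug_a 0.43 147 [ 0.5841556  -0.17157262  0.04408525] [0.03580185 0.03917558 0.07053738]
tank 0.58 1150 [ 0.51079314 -0.3668014   0.13627363] [0.01819611 0.15317339 0.18443093]
tank 0.4 1783 [ 0.52706308 -0.27810225  0.01632582] [0.00247941 0.00779975 0.0362981 ]
cam_lever 0.9 434 [ 0.4397171  -0.30872351  0.03342462] [0.01111283 0.0318599  0.06428651]
fixture 0.73 2006 [ 0.52762643 -0.27945275  0.01570129] [0.00162442 0.00739094 0.03643376]
```

View pics/b_h.png

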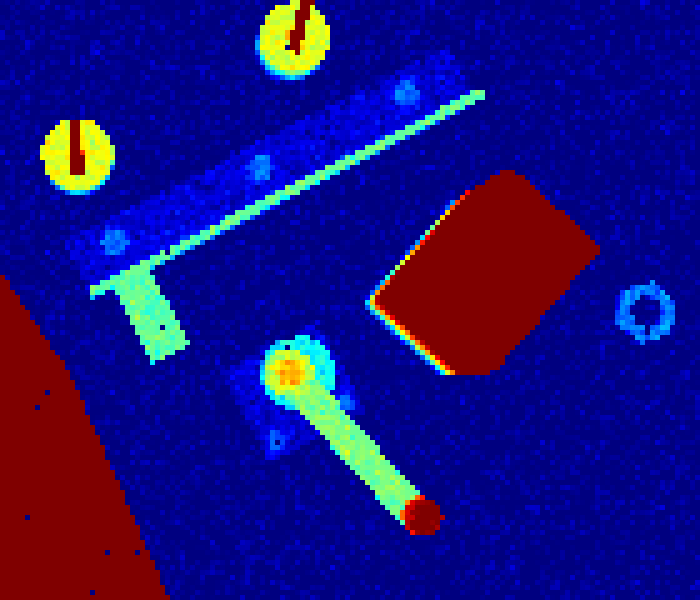

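View pics/b_c.png

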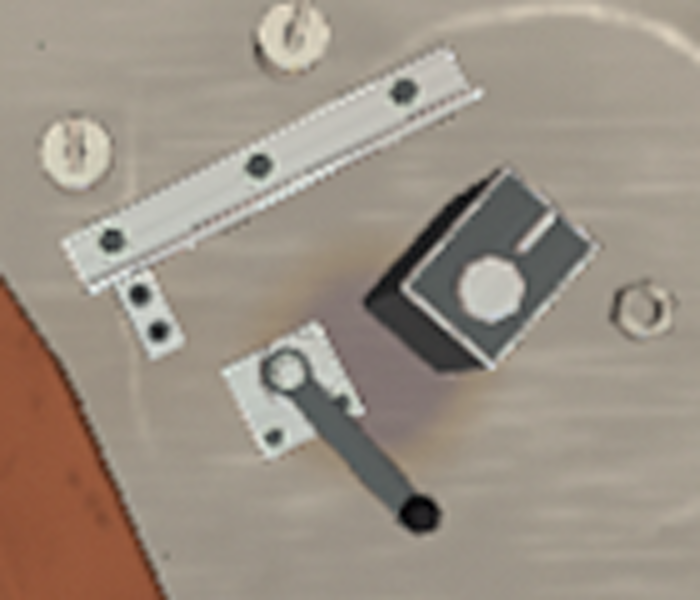

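```bash
cat > m.py <<'E'
from h import *
def pts(c,W,zlo,zhi,box):
    r0,r1,c0,c1=box;m=np.zeros(W.shape[:2],bool);m[r0:r1,c0:c1]=1
    return W[m&(W[...,2]>zlo)&(W[...,2]<zhi)]
def fixture():
    c=camera("top");W=cloud(c)
    return c,W
E
python3 - <<'E'
from m import *
c,W=fixture()
p=pts(c,W,.145,.165,(180,228,355,410))
r=cv2.minAreaRect((p[:,:2]*1000).astype(np.float32));print('tank top',len(p),r)
b=cv2.boxPoints(r);print(b)
p=pts(c,W,.022,.04,(165,210,300,384))
q=(p[:,:2]*1000).astype(np.float32)
l=cv2.fitLine(q,cv2.DIST_HUBER,0,.01,.01).ravel();d=l[:2];print('fence line',len(q),l,np.degrees(np.arctan2(d[1],d[0])))
n=np.array([-d[1],d[0]]);e=(q-l[2:])@n;print('resid',e.std(),e.min(),e.max());s=(q-l[2:])@d;print(s.min(),s.max(),l[2:]+d*s.min(),l[2:]+d*s.max())
# stop
p=pts(c,W,.022,.04,(204,224,308,325));r=cv2.minAreaRect((p[:,:2]*1000).astype(np.float32));print('stop',len(p),r,cv2.boxPoints(r))
p=pts(c,W,.05,.075,(245,262,360,378));print('knob',len(p),p.mean(0),(p.min(0)+p.max(0))/2)
p=pts(c,W,.04,.05,(218,232,335,352));print('bolt',len(p),p.mean(0),(p.min(0)+p.max(0))/2)
p=pts(c,W,.003,.009,(212,245,328,360));r=cv2.minAreaRect((p[:,:2]*1000).astype(np.float32));print('plate',len(p),r)
E
```

```text
tank top 672 ((513.9161987304688, -373.112060546875), (59.80562210083008, 79.14505004882812), 48.136051177978516)
[[ 464.48923 -368.97235]
 [ 523.431   -421.7909 ]
 [ 563.34314 -377.25177]
 [ 504.40137 -324.43323]]
fence line 293 [ 4.3807369e-01 -8.9893907e-01  5.6314508e+02 -2.8006134e+02] -64.01896
resid 31.246456 -70.89142 82.024345
-113.57261 122.63488 [ 513.3919  -177.96649] [ 616.86816 -390.3026 ]
stop 153 ((501.7886962890625, -208.80380249023438), (50.14701843261719, 21.573596954345703), 25.92620086669922) [[ 474.52252 -210.06508]
 [ 483.95477 -229.46745]
 [ 529.0549  -207.54253]
 [ 519.6226  -188.14015]]
knob 49 [ 0.39319403 -0.3465403   0.06312709] [ 0.39364144 -0.34729766  0.06157548]
bolt 25 [ 0.46780914 -0.28236231  0.04374905] [ 0.46673841 -0.28216737  0.04340425]
plate 213 ((459.4702453613281, -286.8420715332031), (86.3297119140625, 83.92650604248047), 2.622462034225464)
```

```bash
python3 - <<'E'
from m import *
from scipy.optimize import least_squares
c,W=fixture()
p=pts(c,W,.020,.04,(165,210,300,384));q=p[:,:2]*1000
a=np.array([513,-178.]);b=np.array([617,-390.])
for it in range(4):
    d=(b-a)/np.linalg.norm(b-a);n=np.array([-d[1],d[0]]);e=(q-a)@n
    k=q[abs(e)<(8 if it<1 else 5)];l=cv2.fitLine(k.astype(np.float32),cv2.DIST_HUBER,0,.01,.01).ravel()
    a=l[2:].astype(float);b=a+l[:2]*100.
d=l[:2];e=(k-a)@np.array([-d[1],d[0]]);s=(k-a)@d
print(len(k),np.degrees(np.arctan2(d[1],d[0]))+90,e.std(),e.min(),e.max(),'ends',a+d*s.min(),a+d*s.max(),s.max()-s.min())
th=np.arctan2(-d[0],d[1])if 0 else np.arctan2(d[1],d[0])+np.pi/2
fx=np.array([np.cos(th),np.sin(th)]);fy=np.array([-fx[1],fx[0]])
print('fence x.. proj', (a)@fx)
bolt=np.array([467.2,-282.2]);print('bolt fx,fy',bolt@fx,bolt@fy)
p=pts(c,W,.022,.04,(204,224,308,325));q=p[:,:2]*1000
print('stop y range',np.percentile(q@fy,[1,5,50,95,99]),'x',np.percentile(q@fx,[1,99]))
print('fence y ends',(a+d*s.min())@fy,(a+d*s.max())@fy)
k2=np.array([393.4,-347]);v=k2-bolt;print('knob',np.linalg.norm(v),(np.degrees(np.arctan2(v[1],v[0]))-np.degrees(th))%360)
E
```

```text
184 26.537712 1.7309084811718618 -4.893558003791488 2.895355122619762 ends [ 512.00347378 -178.61422804] [ 617.58932472 -390.03812447] 236.322741009197
fence x.. proj 378.2565731163604
bolt fx,fy 291.89282845854757 -461.2063115477562
stop y range [-421.57721534 -420.46570237 -410.69864761 -401.22996399 -400.06070069] x [330.61850408 379.59768098]
fence y ends -388.55188178548354 -624.8746205604066
knob 98.21140463306695 194.74700261210052
```

```bash
python3 - <<'E'
import numpy as np
n=24
for i in range(1,n+1):
    a=np.radians(75.7+(-44-75.7)*i/n);r=.649+(.585-.649)*i/n
    print(i,round(1000*r*np.cos(a)-160.5),round(1000*r*np.sin(a)-629.2),min(120,30*i),round(-49.2*i/n,1))
from m import *
c,W=fixture();print('max height',np.nanmax(W[150:390,0:440,2]))
E
```

```text
1 53 -19 30 -2.1
2 104 -42 60 -4.1
3 153 -70 90 -6.2
4 199 -102 120 -8.2
5 242 -137 120 -10.2
6 281 -176 120 -12.3
7 317 -217 120 -14.4
8 349 -262 120 -16.4
9 376 -309 120 -18.4
10 400 -358 120 -20.5
11 419 -409 120 -22.6
12 433 -461 120 -24.6
13 443 -513 120 -26.7
14 448 -567 120 -28.7
15 448 -620 120 -30.8
16 444 -673 120 -32.8
17 436 -725 120 -34.9
18 422 -775 120 -36.9
19 405 -825 120 -39.0
20 383 -872 120 -41.0
21 358 -917 120 -43.1
22 329 -960 120 -45.1
23 296 -999 120 -47.2
24 260 -1036 120 -49.2
max height 0.28002883140832435
```

Call:
arm_command(
  deltas=[
    [1,53,-19,30,-2],
    [1,104,-42,60,-4],
    [1,153,-70,90,-6],
    [1,199,-102,120,-8],
    [1,242,-137,120,-10],
    [1,281,-176,120,-12],
    [1,317,-217,120,-14],
    [1,349,-262,120,-16],
    [1,376,-309,120,-18],
    [1,400,-358,120,-20],
    [1,419,-409,120,-22],
    [1,433,-461,120,-24],
    [1,443,-513,120,-26],
    [1,448,-567,120,-28],
    [1,448,-620,120,-31],
    [1,444,-673,120,-33],
    [1,436,-725,120,-35],
    [1,422,-775,120,-37],
    [1,405,-825,120,-39],
    [1,383,-872,120,-41],
  ],
)

```text
time: 4.25
position: [0.5431, -0.2438, 0.3514]
orientation: [180.0, 0.0, 124.6]
wrist_force: [0.6, -0.8, -0.2]
width: 0.0855
```

Call:
arm_command(
  deltas=[
    [1,-35,-43,0,-2],
    [1,-70,-86,0,-4],
    [1,-105,-129,0,-6],
    [1,-139,-171,-20,-8.1],
    [1,-139,-171,-80,-8.1],
    [1,-139,-171,-140,-8.1],
    [1,-139,-171,-200,-8.1],
    [1,-139,-171,-250,-8.1],
    [1,-139,-171,-250,-8.1],
  ],
)

```text
time: 5.38
position: [0.4026, -0.4106, 0.098]
orientation: [-179.8, -0.4, 116.6]
wrist_force: [0.1, 0.0, 0.1]
width: 0.0854
```

```bash
python3 - <<'E'
from h import *
s=get_state();print(s["position"],s["orientation"])
c=camera("scene");cv2.imwrite("pics/d_s.png",cv2.resize(c["color"][100:350,220:520,::-1],None,fx=2.6,fy=2.4))
c=camera("wrist");cv2.imwrite("pics/d_w.png",c["color"][:,:,::-1])
E
```

```text
[ 0.40256619 -0.41059296  0.09803225] [-179.80561445   -0.43962256  116.59957548]
```

View pics/d_s.png

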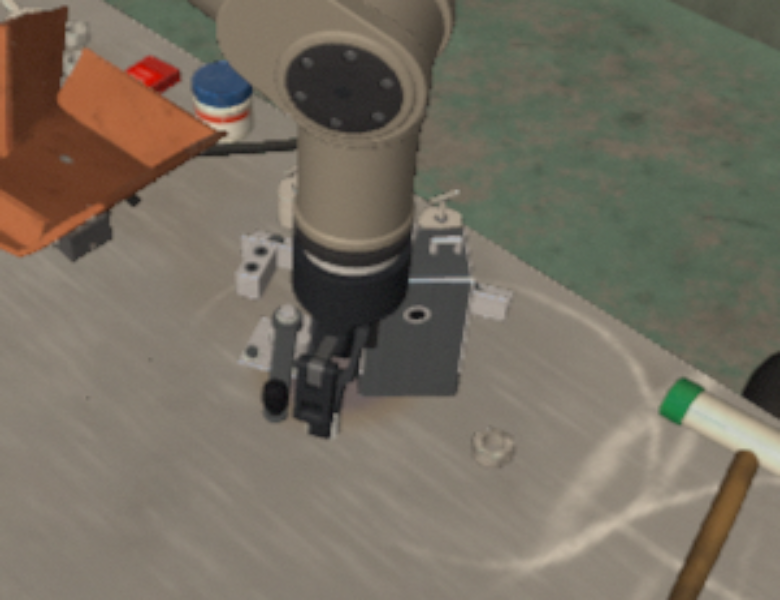

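View pics/d_w.png

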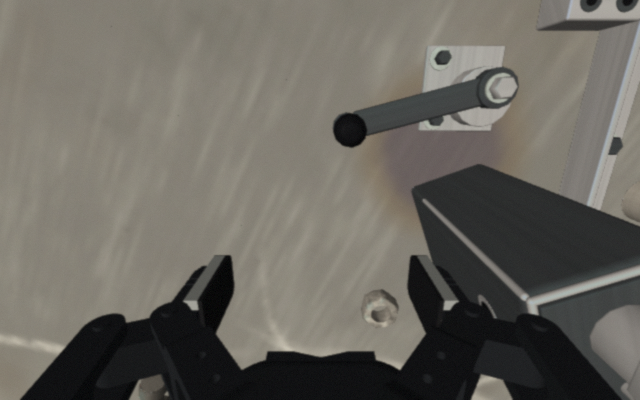

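```bash
python3 - <<'E'
from h import *
s=get_state();T=R.from_euler('xyz',s["orientation"],degrees=True).as_matrix();p0=np.array(s["position"])
for n in("wrist","scene"):
    c=camera(n);L=(cloud(c).reshape(-1,3)-p0)@T
    m=(abs(L[:,0])<.05)&(abs(L[:,1])<.1)&(L[:,2]<.02)&(L[:,2]>-.16)
    m&=~((L[:,1]<-.08))
    L=L[m]*1000
    for z in range(-150,0,8):
        k=L[(L[:,2]>=z)&(L[:,2]<z+8)]
        if len(k):print(n,z,len(k),'y',k[:,1].min().round(),k[:,1].max().round(),'x',k[:,0].min().round(),k[:,0].max().round(), '|y|>40 inner',np.round(abs(k[abs(k[:,1])>20][:,1]).min() if (abs(k[:,1])>20).any() else 0))
E
```

```text
wrist -102 161 y -20.0 19.0 x 19.0 21.0 |y|>40 inner 20.0
wrist -94 5389 y -72.0 71.0 x 9.0 21.0 |y|>40 inner 20.0
wrist -86 10999 y -74.0 73.0 x 0.0 19.0 |y|>40 inner 20.0
wrist -78 7210 y -75.0 99.0 x -11.0 19.0 |y|>40 inner 20.0
wrist -70 9994 y -75.0 100.0 x -13.0 18.0 |y|>40 inner 31.0
wrist -62 3567 y -75.0 100.0 x -13.0 15.0 |y|>40 inner 38.0
wrist -54 5306 y -62.0 100.0 x -13.0 24.0 |y|>40 inner 42.0
wrist -46 3261 y -57.0 100.0 x -11.0 24.0 |y|>40 inner 42.0
wrist -38 2720 y -57.0 100.0 x -13.0 24.0 |y|>40 inner 42.0
wrist -30 2352 y -57.0 100.0 x -19.0 25.0 |y|>40 inner 42.0
wrist -22 1908 y -57.0 100.0 x -24.0 25.0 |y|>40 inner 42.0
wrist -14 1067 y -44.0 100.0 x -26.0 24.0 |y|>40 inner 42.0
wrist -6 896 y 72.0 100.0 x -29.0 24.0 |y|>40 inner 72.0
scene -150 149 y -37.0 9.0 x -38.0 32.0 |y|>40 inner 20.0
scene -142 140 y -38.0 3.0 x -39.0 31.0 |y|>40 inner 20.0
scene -134 70 y -37.0 -2.0 x -38.0 31.0 |y|>40 inner 20.0
scene -126 83 y -66.0 -26.0 x -12.0 11.0 |y|>40 inner 26.0
scene -118 188 y -69.0 -22.0 x -15.0 12.0 |y|>40 inner 22.0
scene -110 121 y -69.0 -6.0 x -21.0 18.0 |y|>40 inner 20.0
scene -102 118 y -70.0 -6.0 x -21.0 18.0 |y|>40 inner 20.0
scene -94 95 y -72.0 -18.0 x -18.0 16.0 |y|>40 inner 20.0
scene -86 77 y -73.0 -18.0 x -18.0 12.0 |y|>40 inner 22.0
scene -78 78 y -73.0 -28.0 x -18.0 11.0 |y|>40 inner 28.0
scene -70 74 y -73.0 -35.0 x -15.0 10.0 |y|>40 inner 35.0
scene -62 10 y -54.0 -45.0 x -14.0 -12.0 |y|>40 inner 45.0
scene -54 78 y -48.0 100.0 x -49.0 -8.0 |y|>40 inner 42.0
scene -46 70 y -56.0 98.0 x -49.0 -5.0 |y|>40 inner 43.0
scene -38 85 y -56.0 98.0 x -50.0 6.0 |y|>40 inner 43.0
scene -30 90 y -55.0 98.0 x -50.0 9.0 |y|>40 inner 43.0
scene -22 74 y -53.0 100.0 x -50.0 10.0 |y|>40 inner 43.0
scene -14 72 y 46.0 98.0 x -49.0 -3.0 |y|>40 inner 46.0
scene -6 65 y 80.0 99.0 x -49.0 -6.0 |y|>40 inner 80.0
```

```bash
python3 - <<'E'
from h import *
for n in("top","scene"):
    W=cloud(camera(n)).reshape(-1,3);r=np.hypot(W[:,0],W[:,1]);a=np.degrees(np.arctan2(W[:,1],W[:,0]))
    for lo in range(-75,-20,10):
        for rr in(.65,.75,.85,.95,1.05):
            k=W[(a>lo)&(a<lo+10)&(r>rr)&(r<rr+.1),2]
            print(n,lo,rr,len(k),np.round(k.max(),2) if len(k) else '',end=' ; ')
        print()
# x-extent map of gripper
s=get_state();T=R.from_euler('xyz',s["orientation"],degrees=True).as_matrix();p0=np.array(s["position"])
L=np.vstack([(cloud(camera(n)).reshape(-1,3)-p0)@T for n in("wrist","scene")])*1000
L=L[(abs(L[:,0])<50)&(abs(L[:,1])<80)&(L[:,2]<-10)&(L[:,2]>-128)&~((L[:,1]>58)&(L[:,2]>-55))]
L[:,1]=abs(L[:,1])
for z in range(-128,-10,8):
    o=[]
    for y in range(0,80,8):
        k=L[(L[:,2]>=z)&(L[:,2]<z+8)&(L[:,1]>=y)&(L[:,1]<y+8),0]
        o.append(f"{k.min():4.0f},{k.max():3.0f}" if len(k) else "   .   ")
    print(z,' '.join(o))
E
```

```text
top -75 0.65 1580 0.01 ; top -75 0.75 1948 0.04 ; top -75 0.85 1996 0.04 ; top -75 0.95 2336 0.01 ; top -75 1.05 2472 0.01 ; 
top -65 0.65 29 0.02 ; top -65 0.75 1832 0.04 ; top -65 0.85 2161 0.04 ; top -65 0.95 2056 0.04 ; top -65 1.05 2388 0.01 ; 
top -55 0.65 772 0.01 ; top -55 0.75 1808 0.03 ; top -55 0.85 2008 0.04 ; top -55 0.95 1937 0.04 ; top -55 1.05 1009 0.04 ; 
top -45 0.65 1266 0.17 ; top -45 0.75 1834 0.04 ; top -45 0.85 974 0.04 ; top -45 0.95 221 0.0 ; top -45 1.05 1882 -0.25 ; 
top -35 0.65 1577 0.16 ; top -35 0.75 826 0.01 ; top -35 0.85 0  ; top -35 0.95 606 -0.26 ; top -35 1.05 2084 -0.25 ; 
top -25 0.65 1303 0.07 ; top -25 0.75 17 0.0 ; top -25 0.85 198 -0.75 ; top -25 0.95 727 -0.75 ; top -25 1.05 786 -0.75 ; 
scene -75 0.65 0  ; scene -75 0.75 0  ; scene -75 0.85 0  ; scene -75 0.95 0  ; scene -75 1.05 0  ; 
scene -65 0.65 2912 0.03 ; scene -65 0.75 2377 0.03 ; scene -65 0.85 1795 0.04 ; scene -65 0.95 1146 0.04 ; scene -65 1.05 210 0.0 ; 
scene -55 0.65 2979 0.02 ; scene -55 0.75 3485 0.03 ; scene -55 0.85 4487 0.04 ; scene -55 0.95 4157 0.04 ; scene -55 1.05 1
[... 1021 characters left out ...]
2    9, 10    9, 10   10, 10   16, 18  -12, 18  -12, 14  -12, 14  -12, 14  -14, 15  -12, 14
-64    .       .       .       .     -12, 13  -12, 15  -13, 15  -12, 13  -13, 15  -12, 13
-56    .       .       .       .       .     -13, 13  -12, 14    6, 12    6,  8    .   
-48    .       .       .       .       .     -12, 12  -11, 12    7,  8    .       .   
-40    .       .       .       .       .     -11, 13  -11, 12   -4,  8    .       .   
-32    .       .       .       .       .     -11, 12  -11, 12    6,  8    .       .   
-24    .       .       .       .       .     -11, 12  -11, 12    7,  8    .       .   
-16    .       .       .       .       .     -10, 11   11, 11    .       .       .
```

Call:
arm_command(
  deltas=[
    [1,-10,10,60,0],
    [1,-10,10,120,0],
    [1,0,0,180,0],
    [1,20,-20,230,0],
    [1,50,-50,260,0],
    [1,90,-90,280,0],
    [1,130,-130,290,0],
    [1,170,-170,290,0],
    [1,210,-210,290,0],
    [1,250,-250,290,0],
    [1,290,-290,290,0],
    [1,330,-330,290,0],
    [1,350,-350,290,0],
    [1,350,-350,290,0],
    [1,350,-350,290,0],
  ],
)

```text
time: 7.65
position: [0.4774, -0.7673, 0.196]
orientation: [176.5, -14.0, 90.6]
wrist_force: [5.8, -9.7, 23.6]
width: 0.0853
```

```bash
python3 - <<'E'
from h import *
s=get_state();print(s)
E
```

```text
{'time': 7.65, 'joint_pos': array([ 5.98691045e+01,  7.59298358e+01,  5.34841550e+01, -1.31164843e-02,
       -6.43635526e+01,  1.14209144e+02,  5.64528438e+01]), 'qvel': array([ 92.39654912,  47.82274433, -59.57581648,  -1.6014255 ,
       -31.8163388 ,  16.87147397, -77.02551777]), 'joint_torque': array([-20.44564962, -98.73398781,   1.86293721, -19.6472615 ,
        -1.20752413,   1.495337  ,   0.98372553]), 'position': array([ 0.47735815, -0.76726454,  0.19600525]), 'orientation': array([176.4972443 , -13.99242909,  90.6150729 ]), 'wrist_force': array([ 5.82056538, -9.72952536, 23.61203987]), 'torque': array([-1.25700611,  0.29619488,  0.16109593]), 'width': 0.085281507218185}
```

Call:
arm_command(
  deltas=[
    [1,0,0,0,0],
    [1,0,0,0,0],
  ],
)

```text
time: 7.9
position: [0.4537, -0.7795, 0.1898]
orientation: [176.8, -14.5, 89.0]
wrist_force: [3.4, 2.4, 2.6]
width: 0.0855
```

```bash
python3 - <<'E'
from h import *
s=get_state();print(s['joint_pos'].round(1),s['qvel'].round(1),s['wrist_force'].round(1))
E
```

```text
[ 61.3  76.2  53.6   0.5 -64.3 114.3  56.8] [ -8.7  -6.8  -0.  -11.9  -2.1   0.2  -0. ] [3.4 2.4 2.6]
```

Call:
arm_command(
  deltas=[
    [1,-8,25,20,0],
    [1,-16,50,40,0],
    [1,-24,75,60,0],
    [1,-32,100,80,0],
    [1,-40,125,95,0],
    [1,-46,150,110,0],
    [1,-54,180,110,0],
    [1,-54,180,110,0],
  ],
)

```text
time: 8.9
position: [0.5111, -0.7458, 0.2532]
orientation: [175.0, -11.8, 89.8]
wrist_force: [0.4, -0.2, 0.4]
width: 0.0855
```

```bash
python3 - <<'E'
from h import *
s=get_state();print(s['joint_pos'].round(1),s['qvel'].round(1),s['wrist_force'].round(1))
E
```

```text
[ 57.9  72.6  66.4  -0.  -78.  114.3  53.1] [-2.5 -0.2 -0.3 -0.   0.2 -0.1 -3. ] [ 0.4 -0.2  0.4]
```

```bash
cat > kin.py <<'E'
import numpy as np
from scipy.spatial.transform import Rotation as R
S=[([-81.36,22.827,2.584,88.041,-1.071,69.15,-2.905],[.1605052,.62920809,.2302512],[-179.886217,.00733789,165.694104]),
([59.8691045,75.9298358,53.484155,-.0131,-64.3635526,114.209144,56.4528438],[.47735815,-.76726454,.19600525],[176.4972443,-13.99242909,90.6150729])]
def fk(q,par,sg):
    h,s,a,e,b,w,c=par[:7];r=np.radians(q)
    Rm=R.from_euler('z',sg[0]*r[0]);p=np.array([0,0,h])+Rm.apply([s,0,0])
    Rm=Rm*R.from_euler('y',r[1]);p=p+Rm.apply([0,0,a])
    Rm=Rm*R.from_euler('z',sg[1]*r[2]);p=p+Rm.apply([e,0,0])
    Rm=Rm*R.from_euler('y',r[3]);p=p+Rm.apply([-par[7],0,b])
    Rm=Rm*R.from_euler('z',sg[2]*r[4])
    Rm=Rm*R.from_euler('y',r[5]);p=p+Rm.apply([w,0,c])
    Rm=Rm*R.from_euler('z',sg[3]*r[6]+sg[4])
    return p,Rm
E
python3 - <<'E'
from kin import *
from plant import get_state
import itertools
s=get_state();S.append((list(s['joint_pos']),list(s['position']),list(s['orientation'])))
from scipy.optimize import least_squares
for sg in itertools.product([1,-1],[1,-1],[1,-1],[1,-1]):
    # orientation residual
    best=None
    E=[]
    offs=[]
    for q,p,o in S:
        _,Rm=fk(q,np.zeros(8),list(sg)+[0]);D=Rm.inv()*R.from_euler('xyz',o,degrees=True)
        offs.append(D.as_euler('zyx',degrees=True).round(1))
    print(sg,[list(o) for o in offs])
E
```

```text
(1, 1, 1, 1) [[np.float64(-61.4), np.float64(-0.1), np.float64(0.0)], [np.float64(90.5), np.float64(-0.1), np.float64(-28.0)], [np.float64(92.4), np.float64(-0.5), np.float64(-23.4)]]
(1, 1, 1, -1) [[np.float64(-67.2), np.float64(-0.1), np.float64(0.0)], [np.float64(-153.9), np.float64(-25.6), np.float64(11.8)], [np.float64(-159.9), np.float64(-22.3), np.float64(7.4)]]
(1, 1, -1, 1) [[np.float64(-62.2), np.float64(-0.0), np.float64(2.0)], [np.float64(-162.8), np.float64(-42.0), np.float64(119.5)], [np.float64(-157.0), np.float64(-14.1), np.float64(135.0)]]
(1, 1, -1, -1) [[np.float64(-68.0), np.float64(-0.2), np.float64(2.0)], [np.float64(135.8), np.float64(58.9), np.float64(135.1)], [np.float64(104.3), np.float64(46.5), np.float64(176.4)]]
(1, -1, 1, 1) [[np.float64(-66.2), np.float64(-0.2), np.float64(-2.0)], [np.float64(176.6), np.float64(56.0), np.float64(-149.3)], [np.float64(-164.0), np.float64(43.9), np.float64(179.9)]]
(1, -1, 1, -1) [[np.float64(-72.0), np.float64(-0.0), np.float64(-2.0)], [np.float64(98.9), np.float64(-35.8), np.float64(-126.3)], [np.float64(94.2), np.float
[... 1195 characters left out ...]
t64(0.0), np.float64(-2.0)], [np.float64(102.2), np.float64(68.3), np.float64(162.1)], [np.float64(103.5), np.float64(46.7), np.float64(149.3)]]
(-1, -1, 1, -1) [[np.float64(90.8), np.float64(0.2), np.float64(-2.0)], [np.float64(-12.7), np.float64(-14.9), np.float64(-111.4)], [np.float64(-20.0), np.float64(7.7), np.float64(-126.5)]]
(-1, -1, -1, 1) [[np.float64(95.8), np.float64(0.1), np.float64(-0.0)], [np.float64(-22.9), np.float64(-0.0), np.float64(-0.0)], [np.float64(-16.1), np.float64(-0.0), np.float64(-0.0)]]
(-1, -1, -1, -1) [[np.float64(90.0), np.float64(0.1), np.float64(0.0)], [np.float64(90.0), np.float64(0.0), np.float64(0.0)], [np.float64(90.0), np.float64(0.0), np.float64(0.0)]]
```

```bash
python3 - <<'E'
from kin import *
from plant import get_state
from scipy.optimize import least_squares
s=get_state();S.append((list(s['joint_pos']),list(s['position']),list(s['orientation'])))
S.append(([61.3,76.2,53.6,.5,-64.3,114.3,56.8],[.4537,-.7795,.1898],None))
sg=[-1,-1,-1,-1,np.pi/2]
f=lambda x:np.concatenate([fk(q,x,sg)[0]-p for q,p,_ in S]+[.001*(x-x0)])
x0=np.array([.35,0,.4,0,.4,0,.2,0])
r=least_squares(f,x0);print(r.x.round(4),(r.fun*1000).round(2))
E
```

```text
[ 0.1928 -0.0134 -0.9767 -0.5699 -0.894  -2.6072 -0.9391 -0.5787] [-3.53  0.68 -0.02  5.42  1.93  6.39 -2.   -0.02  0.82 -3.19 -1.58 -7.19
 -0.16 -0.01 -1.38 -0.57 -1.29 -2.61 -1.14 -0.58]
```

```bash
python3 - <<'E'
from kin import *
from plant import get_state
from scipy.optimize import least_squares
s=get_state();S.append((list(s['joint_pos']),list(s['position']),list(s['orientation'])))
S.append(([61.3,76.2,53.6,.5,-64.3,114.3,56.8],[.4537,-.7795,.1898],None))
sg=[-1,-1,-1,-1,np.pi/2]
x0=np.array([.35,0,.4,0,.4,0,.3,0])
for mask in ([0,2,4,6],[0,1,2,4,6],[0,2,3,4,6,7],[0,2,4,5,6],[0,1,2,4,5,6],[0,1,2,3,4,6,7],[0,1,2,3,4,5,6,7]):
    def F(v):
        x=np.zeros(8);x[mask]=v;return x
    f=lambda v:np.concatenate([fk(q,F(v),sg)[0]-p for q,p,_ in S]+[.01*(v-x0[mask])])
    r=least_squares(f,x0[mask]);print(mask,F(r.x).round(3),(r.fun[:12]*1000).round(1))
E
```

```text
[0, 2, 4, 6] [0.142 0.    0.481 0.    0.488 0.    0.184 0.   ] [-42.4   1.8  -3.5   4.9  -0.3   2.5  -4.4   0.5  -1.1   6.1  -1.5   2.1]
[0, 1, 2, 4, 6] [0.142 0.005 0.479 0.    0.484 0.    0.183 0.   ] [-42.4   2.8  -3.1   4.7  -0.2   2.5  -4.7   0.5  -1.5   5.9  -1.4   2.1]
[0, 2, 3, 4, 6, 7] [ 0.237  0.     0.494  0.008  0.485  0.     0.275 -0.012] [-41.2   8.   -0.8   2.6   1.3   0.2  -5.6  -2.3   0.7   3.4   1.2  -0.1]
[0, 2, 4, 5, 6] [ 0.133  0.     0.458  0.     0.466 -0.037  0.159  0.   ] [-40.4   9.7   0.    2.8   0.5   1.5  -6.9   1.5  -2.4   3.9  -0.8   0.9]
[0, 1, 2, 4, 5, 6] [ 0.04  -0.381  0.425  0.     0.523 -0.376  0.015  0.   ] [-21.9   5.1  -0.    4.9   0.   -4.2  -7.6   6.   13.7   3.9  -3.6  -9.4]
[0, 1, 2, 3, 4, 6, 7] [ 0.024 -0.372  0.631  0.081  0.718  0.     0.167  0.084] [-27.8   5.4  -0.5   4.8  -0.4  -4.6  -8.1   6.3  12.8   5.3  -3.8  -7.7]
[0, 1, 2, 3, 4, 5, 6, 7] [ 0.117 -0.216 -0.117 -0.222 -0.032 -1.227 -0.337 -0.228] [-15.9   3.1  -0.2   5.1   0.9   0.1  -5.    3.    8.1   1.2  -2.4  -8. ]
```

```bash
python3 - <<'E'
from kin import *
from plant import get_state
s=get_state();q=np.array(s['joint_pos']);sg=[-1,-1,-1,-1,np.pi/2]
x=np.array([.142,0,.481,0,.488,0,.184,0])
p,Rm=fk(q,x,sg);print(p,s['position'])
for i in range(7):
    d=q.copy();d[i]+=1;p2,R2=fk(d,x,sg);print(i+1,((p2-p)*1000).round(1),np.degrees((R2*Rm.inv()).as_rotvec()).round(2))
print(Rm.as_matrix()[:,2],R.from_euler('xyz',s['orientation'],degrees=True).as_matrix()[:,2])
E
```

```text
[ 0.50712469 -0.7460398   0.2530166 ] [ 0.5111415  -0.74581251  0.25319301]
1 [-13.1  -8.7   0. ] [-0. -0. -1.]
2 [  1.   -1.5 -15.7] [ 0.85  0.53 -0.  ]
3 [-2.3 -1.7 -0.5] [-0.51  0.81 -0.3 ]
4 [-5.5 -3.7 -2.9] [ 0.48 -0.02 -0.87]
5 [-2.3 -1.7 -0.5] [-0.51  0.81 -0.3 ]
6 [-1.9  2.5  0.4] [0.8  0.57 0.19]
7 [0. 0. 0.] [-0.09 -0.2   0.98]
[ 0.0885185   0.20291405 -0.97518735] [ 0.0885185   0.20291405 -0.97518735]
```

Call:
arm_command(
  deltas=[
    [1,-15,-5,-5,-4],
    [1,-30,-10,-10,-8],
    [1,-45,-15,-15,-12],
    [1,-60,-20,-20,-16],
  ],
)

```text
time: 9.4
position: [0.4614, -0.7894, 0.2417]
orientation: [175.9, -12.6, 73.7]
wrist_force: [0.0, -0.4, -0.5]
width: 0.0855
```

```bash
cat > st.py <<'E'
from plant import get_state
import numpy as np
from scipy.spatial.transform import Rotation as R
s=get_state();print(s['time'],s['joint_pos'].round(1),s['position'].round(3),s['orientation'].round(1),s['wrist_force'].round(1),'zax',R.from_euler('xyz',s['orientation'],degrees=True).as_matrix()[:,2].round(3))
E
python3 st.py
```

```text
9.4 [ 62.4  73.3  65.3  -0.  -78.  112.5  41.4] [ 0.461 -0.789  0.242] [175.9 -12.6  73.7] [ 0.  -0.4 -0.5] zax [ 0.13   0.189 -0.973]
```

```bash
cat > sim.py <<'E'
from kin import *
from scipy.optimize import lsq_linear
sg=[-1,-1,-1,-1,np.pi/2];X=np.array([.142,0,.481,0,.488,0,.184,0])
LO=np.array([-161.44,-28.35,-78.24,0,-78.03,13.02,-168.23]);HI=np.array([161.44,127.94,83.42,140.83,258.03,114.36,168.23])
def jac(q):
    p,Rm=fk(q,X,sg);J=np.zeros((6,7))
    for i in range(7):
        d=q.copy();d[i]+=.1;p2,R2=fk(d,X,sg);J[:3,i]=(p2-p)/.1;J[3:,i]=(R2*Rm.inv()).as_rotvec()/.1
    return J,p,Rm
def step(q,pt,Rt,w=.3,lam=1e-3,mx=5):
    J,p,Rm=jac(q);e=np.r_[pt-p,w*(Rt*Rm.inv()).as_rotvec()];A=J.copy();A[3:]*=w
    r=lsq_linear(np.r_[A,lam*np.eye(7)],np.r_[e,np.zeros(7)],(np.maximum(LO-q,-mx)-1e-9,np.minimum(HI-q,mx)+1e-9))
    return q+r.x
E
python3 - <<'E'
from sim import *
from plant import get_state
s=get_state();q0=np.clip(np.array(s['joint_pos']),LO,HI);p0,R0=fk(q0,X,sg)
for w in(.2,.5):
  for dl in [(-50,100,0,0),(-50,100,0,-40),(-50,100,0,40),(0,100,0,-60),(0,100,100,0),(0,100,-80,0),(0,100,-80,-40),(-80,0,-60,-60),(-80,0,-60,0),(50,100,0,0),(80,60,0,40),(-200,50,0,0),(-200,0,0,-60),(200,150,100,60)]:
    q=q0.copy();n=10
    for k in range(1,31):
        f=min(1,k/n);pt=p0+np.array(dl[:3])/1000*f;Rt=R.from_euler('z',dl[3]*f,degrees=True)*R0
        q=step(q,pt,Rt,w)
    p,Rm=fk(q,X,sg);print(w,dl,q.round(0),((p-p0)*1000).round(0),np.degrees((Rt*Rm.inv()).magnitude()).round(1))
E
```

```text
0.2 (-50, 100, 0, 0) [ 36.  58.  68.  54. -60. 103.  66.] [-50. 100.   0.] 0.0
0.2 (-50, 100, 0, -40) [ 31.  60.  78.  61. -71.  98.  31.] [-50. 100.   0.] 0.0
0.2 (-50, 100, 0, 40) [ 42.  53.  46.  49. -37. 102.  98.] [-50. 100.   0.] 0.0
0.2 (0, 100, 0, -60) [ 28.  61.  78.  58. -73.  93.   7.] [  0. 100.   0.] 0.0
0.2 (0, 100, 100, 0) [ 41.  57.  67.  36. -64. 113.  55.] [  0. 100. 100.] 0.0
0.2 (0, 100, -80, 0) [ 33.  66.  72.  54. -70. 101.  65.] [  0. 100. -80.] 0.0
0.2 (0, 100, -80, -40) [ 29.  66.  75.  61. -75.  93.  29.] [  0. 100. -80.] 0.0
0.2 (-80, 0, -60, -60) [ 42.  67.  74.  50. -75.  92.  12.] [-80.  -0. -60.] 0.0
0.2 (-80, 0, -60, 0) [ 49.  70.  71.  37. -72. 106.  65.] [-80.  -0. -60.] 0.0
0.2 (50, 100, 0, 0) [ 36.  65.  72.  40. -71. 107.  55.] [ 50. 100.   0.] 0.0
0.2 (80, 60, 0, 40) [ 52.  72.  59.   7. -64. 114.  79.] [77. 64. -2.] 2.3
0.2 (-200, 50, 0, 0) [ 47.  54.  62.  57. -53. 101.  77.] [-200.   50.    0.] 0.0
0.2 (-200, 0, 0, -60) [ 46.  62.  77.  55. -73.  97.  21.] [-200.   -0.    0.] 0.0
0.2 (200, 150, 100, 60) [ 44.  67.  58.   4. -61. 114.  88.] [18
[... 435 characters left out ...]
) [ 59.  77.  65.   0. -78. 112.  39.] [ 47.  21. -59.] 3.7
0.5 (0, 100, -80, -40) [ 29.  65.  74.  61. -74.  92.  29.] [  0. 100. -80.] 0.0
0.5 (-80, 0, -60, -60) [ 42.  67.  73.  50. -75.  92.  12.] [-80.   0. -60.] 0.0
0.5 (-80, 0, -60, 0) [ 67.  76.  66.   0. -78. 112.  47.] [-63. -39. -50.] 1.7
0.5 (50, 100, 0, 0) [ 36.  65.  72.  40. -71. 107.  55.] [ 50. 100.   0.] 0.0
0.5 (80, 60, 0, 40) [ 52.  70.  40.   8. -45. 114.  79.] [74. 69. -4.] 0.7
0.5 (-200, 50, 0, 0) [ 44.  60.  74.  57. -63. 106.  80.] [-200.   50.   -0.] 0.0
0.5 (-200, 0, 0, -60) [ 46.  61.  76.  55. -72.  97.  21.] [-200.    0.   -0.] 0.0
0.5 (200, 150, 100, 60) [ 45.  62.  -0.  13.  -5. 114.  87.] [167. 184.  74.] 3.2
```

Call:
arm_command(
  deltas=[
    [1,-10,25,0,8],
    [1,-20,50,0,16],
    [1,-30,75,0,24],
    [1,-40,100,0,32],
    [1,-50,125,0,40],
    [1,-60,150,0,40],
    [1,-60,150,0,40],
    [1,-60,150,0,40],
  ],
)

```text
time: 10.4
position: [0.4817, -0.7637, 0.2038]
orientation: [175.5, -10.6, 113.6]
wrist_force: [-0.3, 0.3, 0.2]
width: 0.0854
```

```bash
python3 st.py
```

```text
10.4 [ 58.6  75.5  71.5  -0.  -78.  114.3  79.6] [ 0.482 -0.764  0.204] [175.5 -10.6 113.6] [-0.3  0.3  0.2] zax [-0.002  0.2   -0.98 ]
```

Call:
arm_command(
  deltas=[
    [1,0,0,0,-10],
    [1,0,0,0,-20],
    [1,0,0,0,-30],
    [1,0,0,0,-40],
    [1,0,10,0,-50],
    [1,0,30,0,-60],
    [1,0,50,0,-70],
    [1,0,75,0,-80],
    [1,0,100,0,-90],
    [1,0,100,0,-100],
  ],
)

```text
time: 11.65
position: [0.4833, -0.6617, 0.2041]
orientation: [175.6, -10.8, 13.4]
wrist_force: [0.3, -0.5, -0.5]
width: 0.0851
```

```bash
python3 st.py
```

```text
11.65 [ 20.6  63.   82.1  71.  -73.5  90.   12.9] [ 0.483 -0.662  0.204] [175.6 -10.8  13.4] [ 0.3 -0.5 -0.5] zax [ 0.199 -0.032 -0.979]
```

Call:
arm_command(
  deltas=[
    [-1,0,0,10,0],
    [-1,0,0,20,0],
    [-1,0,0,30,0],
    [-1,0,0,40,0],
    [-1,0,0,40,0],
    [-1,0,0,40,0],
  ],
)

```text
time: 12.4
position: [0.4816, -0.6637, 0.2434]
orientation: [175.6, -10.6, 13.6]
wrist_force: [-0.4, -0.3, -0.2]
width: -0.0003
```

```bash
python3 st.py; python3 - <<'E'
from h import *
s=get_state();print(s['width']);T=R.from_euler('xyz',s["orientation"],degrees=True).as_matrix();p0=np.array(s["position"])
C=[]
for n in("wrist","scene","top"):
    c=camera(n);cv2.imwrite(f"pics/e_{n}.png",c["color"][:,:,::-1])
    L=(cloud(c).reshape(-1,3));L=L[L[:,2]>.06];C.append((L-p0)@T*1000)
    if n=='wrist':print('cam in tool',(c["eye"]-p0)@T)
L=np.vstack(C);np.save("grip.npy",L)
L=L[(abs(L[:,0])<130)&(abs(L[:,1])<80)&(L[:,2]<10)&(L[:,2]>-200)]
for z in range(-192,10,8):
    o=[]
    for y in range(-56,56,8):
        k=L[(L[:,2]>=z)&(L[:,2]<z+8)&(L[:,1]>=y)&(L[:,1]<y+8),0]
        o.append(f"{k.min():4.0f},{k.max():3.0f}" if len(k) else "   .   ")
    print(z,' '.join(o))
E
```

```text
12.4 [ 21.6  60.6  82.1  67.9 -71.3  92.1  11.2] [ 0.482 -0.664  0.243] [175.6 -10.6  13.6] [-0.4 -0.3 -0.2] zax [ 0.197 -0.032 -0.98 ]
-0.00033489204265624235
cam in tool [ 0.07827619 -0.00025046 -0.14202034]
-192    .       .      18, 21  -27, 30  -31, 34  -34, 36  -36, 37  -36, 37  -35, 35  -31,-25  -26,-16  -15, -0    .       .   
-184    .       .       .      14, 22  -25, 28  -31, 31  -33, 35  -31,-28  -29,-25  -26,-19  -19,-18    .       .       .   
-176    .       .     -18, 22  -28, 31  -32, 36  -36, 38  -37, 38  -37, 38  -36, 36  -34, 33  -28, -5  -18, 10    .       .   
-168    .       .     -18, 23  -27, 31  -32, 35  -36, 38  -37, 38  -38, 38  -36,-32  -33,-28  -27,-18  -18,  9    .       .   
-160    .       .      10, 22  -27, 30  -33, 35  -35, 38  -37, 38  -37, 38  -36, 36  -33,-27  -28,-18  -18,  0    .       .   
-152    .       .     -18, 24  -27, 31  -33, 36  -36, 38  -36, 38  -37, 38  -37, 37  -33,-27  -28,-17  -18,  4    .       .   
-144    .       .     -18, 22  -27, 30  -33, 37  -36, 37  -38, 38  -38, 38  -36, 35  -33,-26  -28,-17  -19,  2    .       .   
-13
[... 1646 characters left out ...]
   .       .       .       .       .      -7, 10  -10, 12  -11, 12   -7,  7    .       .       .       .       .   
-24    .       .       .       .       .      -7, 11  -10, 13  -11, 12   -6,  7    .       .       .       .       .   
-16    .       .       .       .       .      -7,  9  -11, 12  -11, 12   -7,  7    .       .       .       .       .   
-8    .       .       .       .       .      -6,  9  -10, 12  -11, 11   -5,  7    .       .       .       .       .   
0    .       .       .       .       .       .       9,  9    .       .       .       .       .       .       .   
8    .       .       .       .       .       .       .       .       .       .       .       .       .       .
```

View pics/e_scene.png

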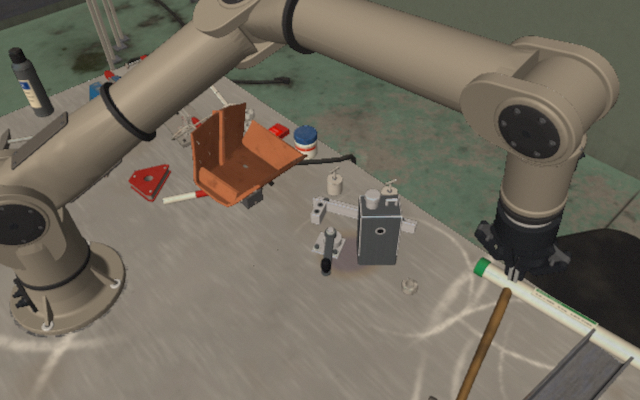

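```bash
cat > kin2.py <<'E'
import numpy as np
from scipy.spatial.transform import Rotation as R
from scipy.optimize import least_squares
SM=[([-81.36,22.827,2.584,88.041,-1.071,69.15,-2.905],[.1605052,.62920809,.2302512]),
([59.8691,75.9298,53.4842,-.0131,-64.3636,114.2091,56.4528],[.47735815,-.76726454,.19600525]),
([57.9,72.6,66.4,0,-78,114.3,53.1],[.5111,-.7458,.2532]),
([62.4,73.3,65.3,0,-78,112.5,41.4],[.4614,-.7894,.2417]),
([58.6,75.5,71.5,0,-78,114.3,79.6],[.4817,-.7637,.2038]),
([20.6,63,82.1,71,-73.5,90,12.9],[.4833,-.6617,.2041]),
([21.6,60.6,82.1,67.9,-71.3,92.1,11.2],[.4816,-.6637,.2434])]
def fkp(q,x):
    r=np.radians(q);A=x.reshape(4,3)
    Rm=R.from_euler('z',-r[0]);P=[np.zeros(3)];p=Rm.apply(A[0]);P.append(p)
    Rm=Rm*R.from_euler('y',r[1])*R.from_euler('z',-r[2]);p=p+Rm.apply(A[1]);P.append(p)
    Rm=Rm*R.from_euler('y',r[3])*R.from_euler('z',-r[4]);p=p+Rm.apply(A[2]);P.append(p)
    Rm=Rm*R.from_euler('y',r[5]);p=p+Rm.apply(A[3]);P.append(p)
    return np.array(P),Rm*R.from_euler('z',-r[6]+np.pi/2)
X0=np.array([0,0,.3,0,0,.42,0,0,.42,0,0,.25])
def fit(SM=SM):
    W=np.array([.003,.003,.0005]*4)
    f=lambda x:np.concatenate([fkp(q,x)[0][-1]-p for q,p in SM]+[W*(x-X0)])
    return least_squares(f,X0)
if __name__=="__main__":
    r=fit();print(r.x.reshape(4,3).round(4));print((r.fun[:-12].reshape(-1,3)*1000).round(1))
E
python3 kin2.py
```

```text
[[-5.700e-03 -1.090e-02  2.499e-01]
 [ 2.000e-04 -3.130e-02  5.295e-01]
 [-4.300e-03 -2.000e-04  4.835e-01]
 [ 5.300e-03 -2.000e-04  3.401e-01]]
[[-0.1 -0.   0. ]
 [-0.2 -0.3  0.1]
 [ 0.2  0.5 -0.1]
 [ 0.1 -0.  -0.1]
 [-0.2 -0.2  0.2]
 [-0.3 -0.4  0.1]
 [ 0.3  0.4 -0.2]]
```

```bash
cat > sim2.py <<'E'
from kin2 import *
from scipy.optimize import lsq_linear
XF=fit().x
LO=np.array([-161.44,-28.35,-78.24,0,-78.03,13.02,-168.23]);HI=np.array([161.44,127.94,83.42,140.83,258.03,114.36,168.23])
def pose(q):
    P,Rm=fkp(q,XF);return P[-1],Rm
def step(q,pt,Rt,w=.3,lam=1e-4,mx=8):
    p,Rm=pose(q);J=np.zeros((6,7))
    for i in range(7):
        d=q.copy();d[i]+=.1;p2,R2=pose(d);J[:3,i]=(p2-p)/.1;J[3:,i]=w*(R2*Rm.inv()).as_rotvec()/.1
    e=np.r_[pt-p,w*(Rt*Rm.inv()).as_rotvec()]
    r=lsq_linear(np.r_[J,lam*np.eye(7)],np.r_[e,np.zeros(7)],(np.maximum(LO-q,-mx)-1e-9,np.minimum(HI-q,mx)+1e-9))
    return q+r.x
def run(q,wps,mm=40,deg=8):
    """wps: list of (x,y,z[mm],yaw deg delta abs from start)"""
    q=np.clip(np.array(q,float),LO,HI);p,Rm=pose(q);R0=Rm;cur=np.r_[p*1000,0.]
    for w in wps:
        w=np.array(w,float);d=w-cur;n=max(1,int(np.ceil(max(np.linalg.norm(d[:3])/mm,abs(d[3])/deg))))
        for k in range(1,n+1):
            t=cur+d*k/n
            for _ in range(3): q=step(q,t[:3]/1000,R.from_euler('z',t[3],degrees=True)*R0)
        cur=w;p,Rm=pose(q);P=fkp(q,XF)[0]
        print(w,q.round(0),'err',((p*1000-w[:3])).round(1),np.degrees((R.from_euler('z',w[3],degrees=True)*R0*Rm.inv()).magnitude()).round(1),'elbow',P[2].round(2),'wrist',P[3].round(2))
    return q
def F(x,y): # fixture mm->world mm
    t=np.radians(26.54);a,b=x+346,y-461.5
    return a*np.cos(t)-b*np.sin(t),a*np.sin(t)+b*np.cos(t)
E
python3 - <<'E'
from sim2 import *
from plant import get_state
q=get_state()['joint_pos']
print('replay');run([58.6,75.5,71.5,0,-78,114.3,79.6],[(482,-764,204,-40),(482,-664,204,-100)])
print('plan')
a=F(-131,-90);b=F(-41,-90)
wp=[(*a,250,13),(*a,22,13),(*b,22,13)]
c=F(-60,-90);d=F(0,-210);e=F(0,-165);f=F(0,-55)
wp+=[(*c,22,13),(*c,250,13),(*d,250,103),(*d,22,103),(*f,22,103)]
run(q,wp)
E
```

```text
replay
[ 482. -764.  204.  -40.] [ 60.  75.  67.  -0. -78. 112.  40.] err [  7.3 -13.5   4.5] 3.1 elbow [ 0.23 -0.44  0.41] wrist [ 0.46 -0.85  0.54]
[ 482. -664.  204. -100.] [ 56.  74.  69.  -0. -78. 114. -23.] err [ 45.  -69.9  26.2] 16.4 elbow [ 0.26 -0.42  0.42] wrist [ 0.52 -0.81  0.56]
plan
[ 438.76646855 -397.31755067  250.           13.        ] [-14.  36.  83. 102. -49.  75.  17.] err [-0.  0.  0.] 0.0 elbow [0.28 0.05 0.7 ] wrist [ 0.37 -0.41  0.58]
[ 438.76646855 -397.31755067   22.           13.        ] [ -2.  47.  63. 114. -67.  56.  33.] err [0. 0. 0.] 0.0 elbow [ 0.36 -0.01  0.63] wrist [ 0.37 -0.41  0.36]
[ 519.28250604 -357.1035269    22.           13.        ] [ -9.  50.  63. 110. -68.  56.  23.] err [0. 0. 0.] 0.0 elbow [0.38 0.03 0.61] wrist [ 0.45 -0.37  0.36]
[ 502.2846759  -365.59315414   22.           13.        ] [ -8.  49.  63. 111. -68.  56.  25.] err [0. 0. 0.] 0.0 elbow [0.38 0.03 0.62] wrist [ 0.43 -0.38  0.36]
[ 502.2846759  -365.59315414  250.           13.        ] [-17.  38.  81.  99. -50.  74.  10.] err [0. 0. 0.] 0.0 elbow [0.28 0.07 0.69] wrist [ 0.44 -0.38  0.58]
[ 609.58073259 -446.1385216   250.          103.        ] [ 14.  47.  49.  62. -39.  94.  82.] err [0. 0. 0.] 0.0 elbow [ 0.35 -0.12  0.63] wrist [ 0.62 -0.52  0.58]
[ 609.58073259 -446.1385216    22.          103.        ] [ 14.  57.  44.  74. -45.  75.  89.] err [0. 0. 0.] 0.0 elbow [ 0.4  -0.13  0.56] wrist [ 0.62 -0.52  0.35]
[ 540.3232472 -307.4720126   22.         103.       ] [  0.  46.  45.  97. -44.  64.  90.] err [0. 0. 0.] 0.0 elbow [ 0.36 -0.04  0.64] wrist [ 0.55 -0.38  0.35]
```

Call:
arm_command(
  deltas=[
    [-1,-7,45,7,2],
    [-1,-14,89,7,4],
    [-1,-21,133,7,6],
    [-1,-28,178,7,9],
    [-1,-36,222,7,11],
    [-1,-43,267,7,13],
    [-1,-43,267,-40,13],
    [-1,-43,267,-90,13],
    [-1,-43,267,-130,13],
    [-1,-43,267,-160,13],
    [-1,-43,267,-160,13],
  ],
)

```text
time: 13.92
position: [0.4375, -0.3952, 0.0817]
orientation: [175.8, -10.6, 26.6]
wrist_force: [0.8, -0.4, 0.2]
width: 0.0007
```

```bash
python3 st.py; cat > tank.py <<'E'
from m import *
def inv(p):
    t=np.radians(26.54);fx=np.array([np.cos(t),np.sin(t)]);fy=np.array([-fx[1],fx[0]])
    return p@fx-346,p@fy+461.5
def tank(show=True,sv=None):
    c=camera("top");W=cloud(c)
    p=W[(abs(W[...,2]-.152)<.008)]
    p=p[(p[:,0]>.4)&(p[:,0]<.64)&(p[:,1]<-.2)&(p[:,1]>-.5)]
    r=None
    if len(p)>50:
        r=cv2.minAreaRect((p[:,:2]*1000).astype(np.float32));print('tank n',len(p),r,'fix',np.round(inv(np.array(r[0])),1))
    if sv: cv2.imwrite(sv+"_t.png",cv2.resize(c["color"][140:280,280:430,::-1],None,fx=5,fy=4))
    c2=camera("scene")
    if sv: cv2.imwrite(sv+"_s.png",cv2.resize(c2["color"][100:350,220:520,::-1],None,fx=2.6,fy=2.4))
E
python3 - <<'E'
from tank import *
tank(sv="pics/f")
s=get_state();print('tcp fix',inv(np.array(s['position'][:2])*1000))
E
```

```text
13.925 [ -5.3  43.2  68.2 112.3 -60.9  59.9  28.2] [ 0.438 -0.395  0.082] [175.8 -10.6  26.6] [ 0.8 -0.4  0.2] zax [ 0.196  0.016 -0.98 ]
tank n 734 ((485.9346923828125, -379.15087890625), (147.23651123046875, 99.88809967041016), 7.64512300491333) fix [-80.7 -94.8]
tcp fix (np.float64(-131.04429702256982), np.float64(-89.98542172278007))
```

View pics/f_s.png

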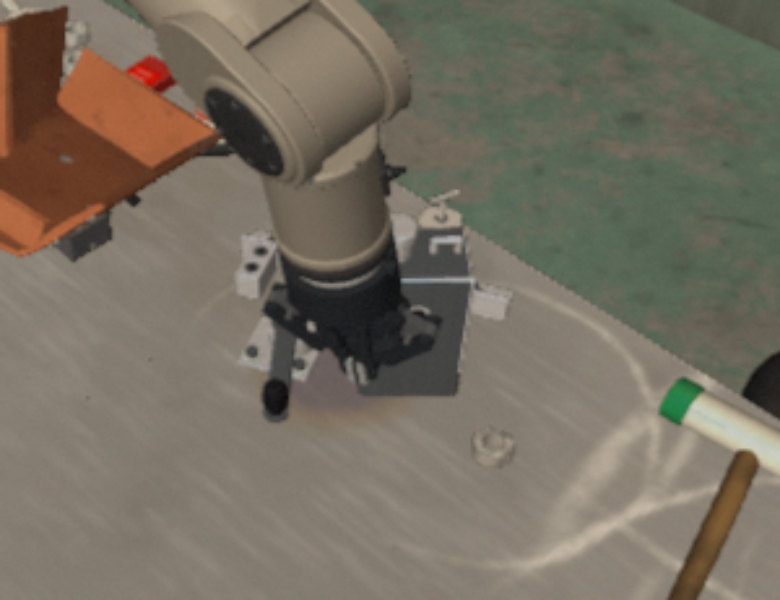

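Call:
arm_command(
  deltas=[
    [-1,0,0,-25,0],
    [-1,0,0,-50,0],
    [-1,0,0,-60,0],
    [-1,9,4.5,-60,0],
    [-1,18,9,-60,0],
    [-1,22.5,11,-60,0],
    [-1,27,13.5,-60,0],
    [-1,31,15.5,-60,0],
    [-1,36,18,-60,0],
    [-1,36,18,-60,0],
  ],
)

```text
time: 15.28
position: [0.4733, -0.3793, 0.0238]
orientation: [175.5, -10.5, 26.6]
wrist_force: [-4.0, -0.8, 1.7]
width: -0.0001
```

```bash
python3 st.py; python3 - <<'E'
from tank import *
tank(sv="pics/g")
s=get_state();print('tcp fix',inv(np.array(s['position'][:2])*1000))
E
```

```text
15.275 [ -5.   47.7  62.4 112.3 -67.   55.4  28.6] [ 0.473 -0.379  0.024] [175.5 -10.5  26.6] [-4.  -0.8  1.7] zax [ 0.198  0.012 -0.98 ]
tank n 683 ((505.497314453125, -358.13690185546875), (70.09065246582031, 125.47075653076172), 49.799522399902344) fix [-53.8 -84.8]
tcp fix (np.float64(-91.96595591953619), np.float64(-89.31485299679514))
```

View pics/g_t.png

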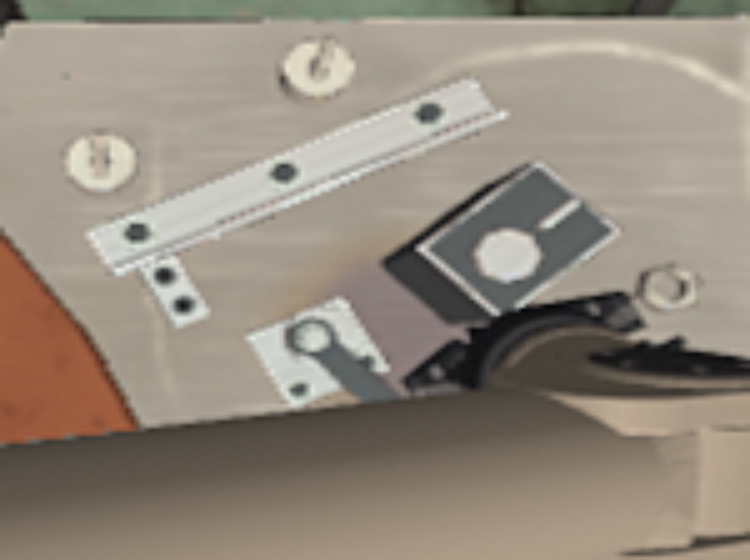

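View pics/g_s.png

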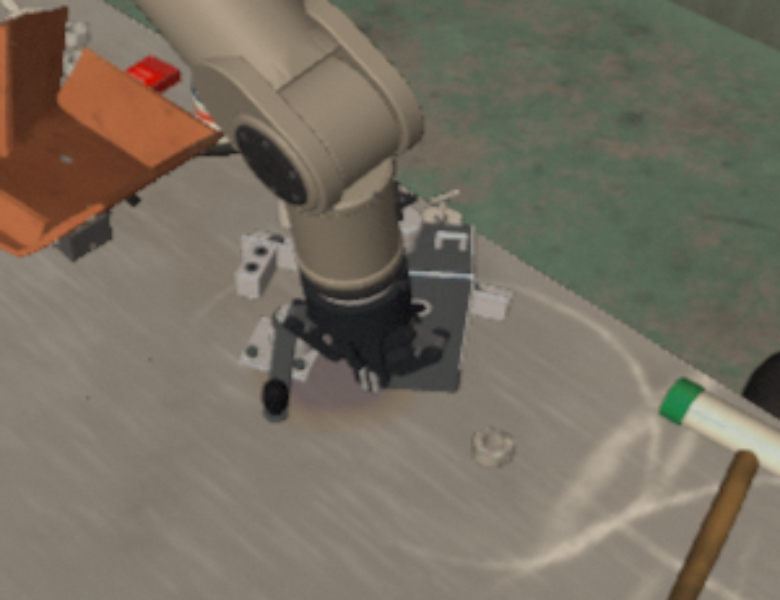

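Call:
arm_command(
  deltas=[
    [-1,5,2.5,0,0],
    [-1,10,5,0,0],
    [-1,15,7.5,0,0],
    [-1,20,10,0,0],
    [-1,25,12.5,0,0],
    [-1,30,15,0,0],
    [-1,34,17,0,0],
    [-1,34,17,0,0],
  ],
)

```text
time: 16.38
position: [0.5091, -0.3611, 0.0235]
orientation: [175.6, -10.7, 26.7]
wrist_force: [-2.9, -0.3, 0.5]
width: 0.0
```

```bash
python3 st.py; sed -i 's/    r=None/    ms=regions_of("top","tank")\n    if ms:\n        k=cv2.dilate(ms[0]["mask"].astype(np.uint8),np.ones((5,5)))>0;p=W[k\&(abs(W[...,2]-.152)<.005)]\n    r=None/' tank.py; python3 - <<'E'
from tank import *
tank(sv="pics/h")
s=get_state();print('tcp fix',inv(np.array(s['position'][:2])*1000))
E
```

```text
16.375 [ -7.7  48.8  62.1 110.3 -67.3  55.7  24.5] [ 0.509 -0.361  0.024] [175.6 -10.7  26.7] [-2.9 -0.3  0.5] zax [ 0.2    0.014 -0.98 ]
tank n 637 ((554.4125366210938, -366.70062255859375), (59.28605651855469, 79.48741912841797), 19.772869110107422) fix [ -13.9 -114.3]
tcp fix (np.float64(-51.96921460298745), np.float64(-89.05896469809056))
```

View pics/h_t.png

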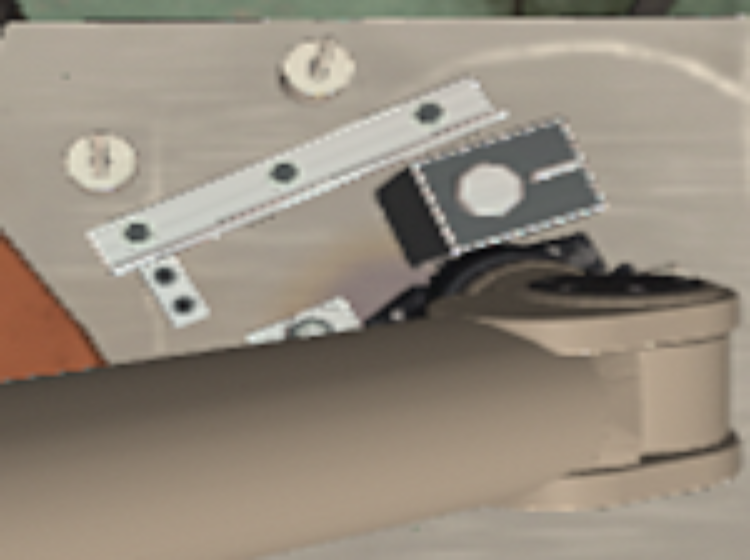

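Call:
arm_command(
  deltas=[
    [-1,-5,-2.5,0,0],
    [-1,-9,-4.5,0,0],
    [-1,-3,-17,0,0],
    [-1,3.5,-29.5,0,0],
    [-1,6,-28,0,0],
    [-1,9,-26.5,0,0],
    [-1,12.5,-25,0,0],
    [-1,16,-23,0,0],
    [-1,20,-21,0,0],
    [-1,22,-20,0,0],
    [-1,22,-20,0,0],
  ],
)

```text
time: 17.9
position: [0.53, -0.3828, 0.0236]
orientation: [175.4, -10.5, 26.6]
wrist_force: [-3.8, -4.4, -2.1]
width: -0.0001
```

```bash
python3 st.py;  python3 - <<'E'
from tank import *
tank(sv="pics/i")
s=get_state();print('tcp fix',inv(np.array(s['position'][:2])*1000))
E
```

```text
17.9 [ -5.5  50.7  61.5 106.1 -66.9  57.1  22.8] [ 0.53  -0.383  0.024] [175.4 -10.5  26.6] [-3.8 -4.4 -2.1] zax [ 0.198  0.01  -0.98 ]
tank n 624 ((562.5947875976562, -361.7765808105469), (63.725799560546875, 79.59658813476562), 23.267011642456055) fix [  -4.3 -113.5]
tcp fix (np.float64(-42.87835686164266), np.float64(-117.7447405604853))
```

View pics/i_t.png

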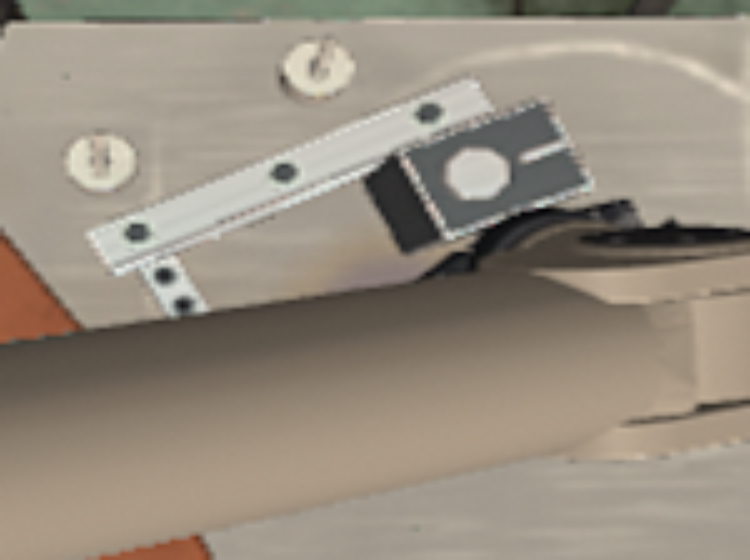

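Call:
arm_command(
  deltas=[
    [-1,1,0.5,0,0],
    [-1,2,1,0,0],
    [-1,3,1.5,0,0],
    [-1,4,2,0,0],
    [-1,4,2,0,0],
  ],
)

```text
time: 18.68
position: [0.5324, -0.3833, 0.0239]
orientation: [175.2, -10.3, 26.5]
wrist_force: [-6.3, -7.8, -1.4]
width: 0.0001
```

```bash
python3 st.py;  python3 - <<'E'
from tank import *
tank(sv="pics/j")
s=get_state();print('tcp fix',inv(np.array(s['position'][:2])*1000))
E
```

```text
18.675 [ -5.7  50.9  61.6 105.9 -66.9  57.   22.3] [ 0.532 -0.383  0.024] [175.2 -10.3  26.5] [-6.3 -7.8 -1.4] zax [ 0.197  0.005 -0.98 ]
tank n 629 ((566.4685668945312, -360.83648681640625), (60.16816329956055, 79.45472717285156), 24.49786949157715) fix [  -0.5 -114.4]
tcp fix (np.float64(-41.06967488212672), np.float64(-119.34140565499206))
```

```bash
python3 - <<'E'
from sim2 import *
from plant import get_state
q=get_state()['joint_pos']
c=F(-91,-119);d=F(0,-195);print(c,d,F(0,-190),F(0,-53))
run(q,[(*c,24,0),(*c,260,0),(*d,260,90),(*d,24,90),(*F(0,-53),24,90)])
E
```

```text
(np.float64(487.50922620682684), np.float64(-405.38870774014043)) (np.float64(602.878395292666), np.float64(-432.7191820214813)) (np.float64(600.6442828608094), np.float64(-428.2460688279858)) (np.float64(539.4296022279375), np.float64(-305.6827673262088))
[ 487.50922621 -405.38870774   24.            0.        ] [ -3.  49.  62. 109. -66.  57.  27.] err [0. 0. 0.] 0.0 elbow [ 0.38 -0.01  0.62] wrist [ 0.42 -0.41  0.36]
[ 487.50922621 -405.38870774  260.            0.        ] [-12.  38.  79.  97. -49.  76.  12.] err [0. 0. 0.] 0.0 elbow [0.29 0.04 0.69] wrist [ 0.42 -0.41  0.59]
[ 602.87839529 -432.71918202  260.           90.        ] [ 13.  45.  49.  64. -38.  93.  82.] err [0. 0. 0.] 0.0 elbow [ 0.34 -0.11  0.64] wrist [ 0.61 -0.5   0.59]
[ 602.87839529 -432.71918202   24.           90.        ] [ 13.  55.  43.  77. -44.  73.  89.] err [0. 0. 0.] 0.0 elbow [ 0.4  -0.12  0.57] wrist [ 0.61 -0.5   0.36]
[ 539.42960223 -305.68276733   24.           90.        ] [  0.  45.  45.  98. -44.  64.  90.] err [0. 0. 0.] 0.0 elbow [ 0.35 -0.04  0.64] wrist [ 0.54 -0.38  0.36]
```

Call:
arm_command(
  deltas=[
    [-1,-15,-8,0,0],
    [-1,-30,-15,0,0],
    [-1,-45,-22,10,0],
    [-1,-45,-22,55,0],
    [-1,-45,-22,100,0],
    [-1,-45,-22,150,0],
    [-1,-45,-22,200,0],
    [-1,-45,-22,236,0],
  ],
)

```text
time: 19.82
position: [0.489, -0.4024, 0.2629]
orientation: [175.4, -10.8, 26.6]
wrist_force: [0.1, 0.9, 0.2]
width: -0.0003
```

```bash
python3 st.py;  python3 - <<'E'
from tank import *
tank(sv="pics/k")
E
```

```text
19.825 [-11.6  36.8  78.7  96.6 -48.6  75.5  12.1] [ 0.489 -0.402  0.263] [175.4 -10.8  26.6] [0.1 0.9 0.2] zax [ 0.202  0.012 -0.979]
tank n 645 ((566.2401123046875, -360.708251953125), (58.6638069152832, 79.7396240234375), 25.701988220214844) fix [  -0.6 -114.2]
```

Call:
arm_command(
  deltas=[
    [-1,13,-4,0,10],
    [-1,26,-8,0,20],
    [-1,39,-11,0,30],
    [-1,52,-15,0,40],
    [-1,65,-18,0,50],
    [-1,78,-22,0,60],
    [-1,91,-25,0,70],
    [-1,104,-28,0,80],
    [-1,114,-30,0,90],
    [-1,114,-30,-45,90],
    [-1,114,-30,-90,90],
    [-1,114,-30,-135,90],
    [-1,114,-30,-180,90],
    [-1,114,-30,-180,90],
  ],
)

```text
time: 21.72
position: [0.601, -0.4288, 0.0744]
orientation: [175.7, -11.2, 116.5]
wrist_force: [-0.3, 0.6, -0.2]
width: 0.0
```

```bash
python3 st.py;  python3 - <<'E'
from tank import *
tank(sv="pics/l")
s=get_state();print('tcp fix',inv(np.array(s['position'][:2])*1000))
E
```

```text
21.725 [ 12.5  52.5  44.2  74.9 -42.1  77.9  87.2] [ 0.601 -0.429  0.074] [175.7 -11.2 116.5] [-0.3  0.6 -0.2] zax [-0.02   0.207 -0.978]
tank n 126 ((588.22509765625, -349.67059326171875), (10.710737228393555, 78.03938293457031), 27.74992561340332) fix [  24.  -114.2]
tcp fix (np.float64(0.9811160788562461), np.float64(-195.49159612462768))
```

View pics/l_t.png

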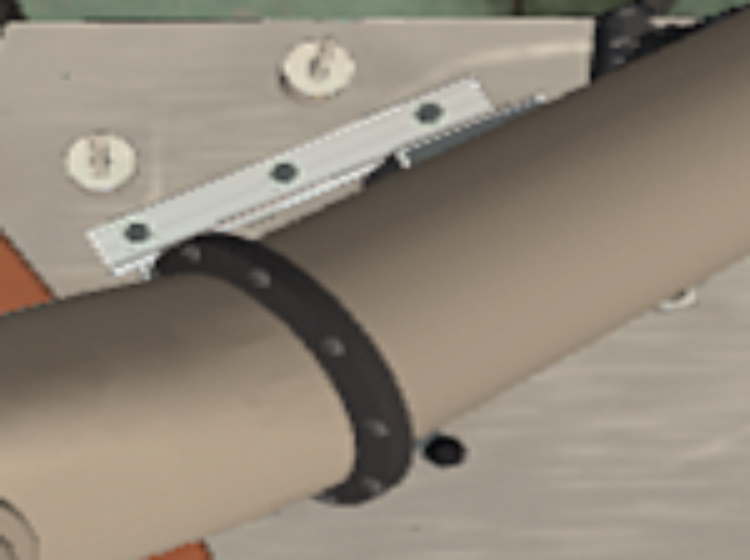

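View pics/l_s.png

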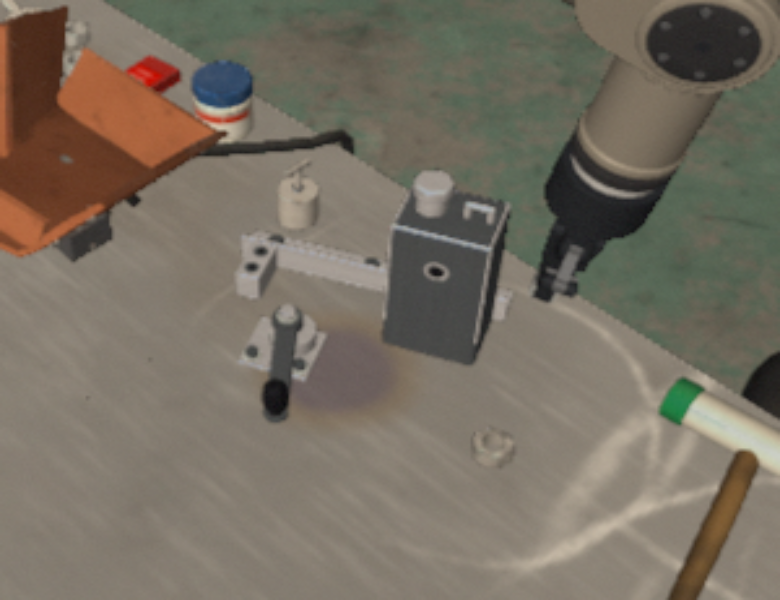

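Call:
arm_command(
  deltas=[
    [-1,0,0,-30,0],
    [-1,0,0,-50,0],
    [-1,-4.5,9,-50,0],
    [-1,-9,18,-50,0],
    [-1,-12,24,-50,0],
    [-1,-15,30,-50,0],
    [-1,-18,36,-50,0],
    [-1,-21,42,-50,0],
    [-1,-24,48,-50,0],
    [-1,-27,54,-50,0],
    [-1,-30,60,-50,0],
    [-1,-33,66,-50,0],
    [-1,-36,72,-50,0],
    [-1,-39,78,-50,0],
    [-1,-39,78,-50,0],
  ],
)

```text
time: 23.75
position: [0.5651, -0.3546, 0.0309]
orientation: [175.5, -10.5, 116.6]
wrist_force: [1.4, -2.8, 3.0]
width: -0.0004
```

```bash
python3 st.py;  python3 - <<'E'
from tank import *
tank(sv="pics/n")
s=get_state();print('tcp fix',inv(np.array(s['position'][:2])*1000))
E
```

```text
23.75 [  5.5  48.5  43.9  89.8 -43.4  67.9  89.5] [ 0.565 -0.355  0.031] [175.5 -10.5 116.6] [ 1.4 -2.8  3. ] zax [-0.011  0.197 -0.98 ]
tcp fix (np.float64(1.029256954229254), np.float64(-108.17062052113931))
```

View pics/n_s.png

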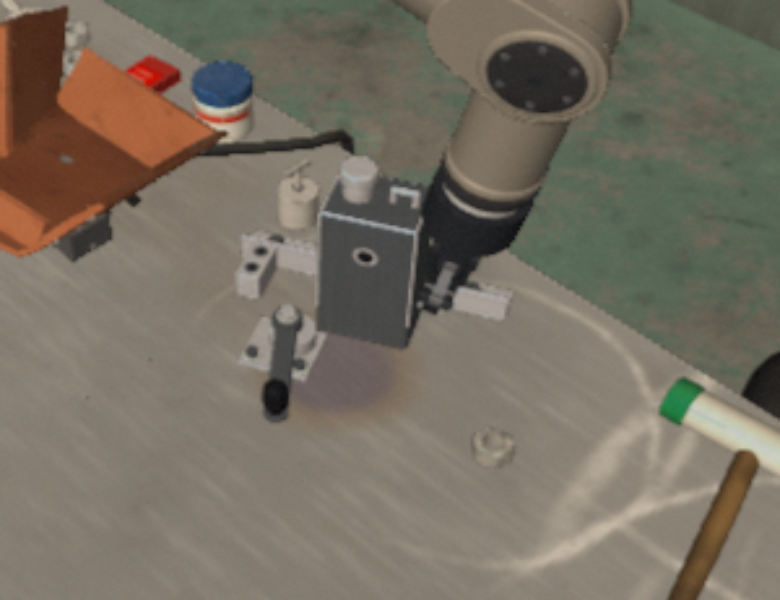

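```bash
cat >> tank.py <<'E'
def tank_s():
    c=camera("scene");W=cloud(c);ms=regions_of("scene","tank")
    if not ms: print("no mask");return
    k=cv2.dilate(ms[0]["mask"].astype(np.uint8),np.ones((5,5)))>0
    p=W[k&(abs(W[...,2]-.151)<.005)][:,:2]*1000
    f=np.array(inv(p)).T
    r=cv2.minAreaRect(f.astype(np.float32));print('scene tank',len(f),np.round(r[0],1),np.round(r[1],1),round(r[2],2),'xr',np.percentile(f[:,0],[1,99]).round(1),'yr',np.percentile(f[:,1],[1,99]).round(1))
E
python3 - <<'E'
from tank import *
tank_s();s=get_state();print(s['position'],s['wrist_force'],s['joint_torque'])
E
```

```text
scene tank 581 [ -5.5 -57.4] [62.2 78.6] 6.04 xr [-33.2  25. ] yr [-97.6 -20.3]
[ 0.56496769 -0.35458469  0.03018983] [ 1.28781975 -3.78041838  3.93565463] [-1.70267779e+00 -5.24904621e+01  1.23756033e+01 -1.48497328e+01
 -2.62529086e-01  2.02779271e+00 -1.05673185e-02]
```

Call:
arm_command(
  deltas=[
    [-1,3.5,-7,0,0],
    [-1,3.5,-7,-3,0],
    [-1,-5,-11,-6,0],
    [-1,-13,-15,-6,0],
    [-1,-15,-11,-6,0],
    [-1,-17,-7,-6,0],
    [-1,-18,-4,-6,0],
    [-1,-19.5,-1,-6,0],
    [-1,-21,2,-6,0],
    [-1,-21,2,-6,0],
  ],
)

```text
time: 25.25
position: [0.5437, -0.3517, 0.0239]
orientation: [175.5, -10.6, 116.6]
wrist_force: [0.7, -3.4, -0.8]
width: -0.0001
```

```bash
python3 st.py;  python3 - <<'E'
from tank import *
tank_s();s=get_state();print('tcp fix',inv(np.array(s['position'][:2])*1000))
E
```

```text
25.25 [  5.5  47.6  43.9  92.8 -43.4  66.2  91.3] [ 0.544 -0.352  0.024] [175.5 -10.6 116.6] [ 0.7 -3.4 -0.8] zax [-0.013  0.199 -0.98 ]
scene tank 564 [ -7.6 -63.2] [117.9  77.5] 70.87 xr [-30.8  27.1] yr [-82.5  -8.4]
tcp fix (np.float64(-16.776128664384373), np.float64(-96.09711181525313))
```

```bash
sed -i 's/    f=np.array(inv(p)).T/    f=np.array(inv(p)).T;b=np.zeros((300,300),np.uint8);g=(f+[150,200]).astype(int);ok=((g>=0)\&(g<300)).all(1);f=f[ok];g=g[ok];b[g[:,1],g[:,0]]=1;b=cv2.dilate(b,np.ones((5,5)));nn,lab,stt,_=cv2.connectedComponentsWithStats(b);L=1+np.argmax(stt[1:,4]);f=f[lab[g[:,1],g[:,0]]==L]/' tank.py
python3 - <<'E'
from tank import *
tank_s();tank(sv="pics/o")
E
```

```text
scene tank 564 [ -0.6 -44.7] [62.3 76.8] 0.09 xr [-30.7  27.7] yr [-81.7  -8.1]
tank n 257 ((552.5823364257812, -289.21954345703125), (20.563386917114258, 78.46259307861328), 25.848068237304688) fix [ 19.1 -44.1]
```

View pics/o_s.png

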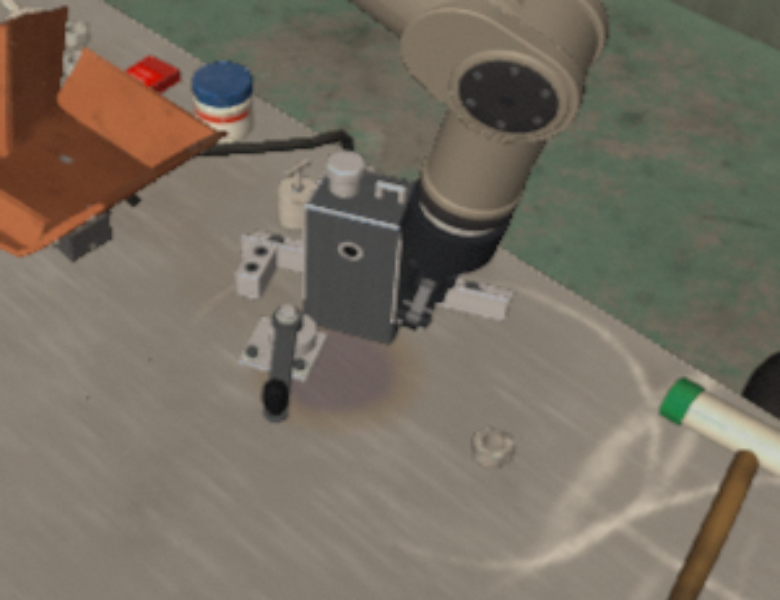

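Call:
arm_command(
  deltas=[
    [-1,2,-4,0,0],
    [-1,9,-0.5,0,0],
    [-1,7,3.5,0,0],
    [-1,4.5,8,0,0],
    [-1,2,13,0,0],
    [-1,-0.5,18,0,0],
    [-1,-3,23,0,0],
    [-1,-4,25,0,0],
    [-1,-4,25,0,0],
  ],
)

```text
time: 26.72
position: [0.5395, -0.3262, 0.0238]
orientation: [175.5, -10.7, 116.6]
wrist_force: [1.0, -2.2, -1.4]
width: -0.0001
```

```bash
python3 st.py;  python3 - <<'E'
from tank import *
tank_s();s=get_state();print('tcp fix',inv(np.array(s['position'][:2])*1000));tank(sv="pics/p")
E
```

```text
26.725 [  3.1  46.2  44.1  95.7 -43.5  64.9  90.6] [ 0.539 -0.326  0.024] [175.5 -10.7 116.6] [ 1.  -2.2 -1.4] zax [-0.013  0.2   -0.98 ]
scene tank 566 [ -1.2 -21.4] [78.7 62.5] 88.48 xr [-32.1  25.9] yr [-57.7  16.6]
tcp fix (np.float64(-9.104170692564196), np.float64(-71.40329981539185))
tank n 158 ((545.1871948242188, -266.8034362792969), (12.130441665649414, 78.29240417480469), 25.871206283569336) fix [ 22.5 -20.8]
```

Call:
arm_command(
  deltas=[
    [-1,-2,4,0,0],
    [-1,-4,8,0,0],
    [-1,-6,12,0,0],
    [-1,-8,16,0,0],
    [-1,-9,18,0,0],
    [-1,-10,20,0,0],
    [-1,-10,20,0,0],
  ],
)

```text
time: 27.85
position: [0.5308, -0.3086, 0.0241]
orientation: [175.5, -10.3, 116.6]
wrist_force: [3.6, -6.5, -3.4]
width: -0.0001
```

```bash
python3 st.py;  python3 - <<'E'
from tank import *
tank_s();s=get_state();print('tcp fix',inv(np.array(s['position'][:2])*1000));tank(sv="pics/q")
E
```

```text
27.85 [  1.1  44.7  44.4  98.6 -43.5  63.2  90.4] [ 0.531 -0.309  0.024] [175.5 -10.3 116.6] [ 3.6 -6.5 -3.4] zax [-0.01   0.195 -0.981]
scene tank 525 [-2.6 -0.6] [62.  79.3] 1.32 xr [-32.2  25.9] yr [-39.2  36.6]
tcp fix (np.float64(-9.0559856113411), np.float64(-51.79708278870089))
tank n 176 ((535.9198608398438, -248.9075927734375), (13.13150691986084, 78.39009094238281), 25.899171829223633) fix [22.2 -0.6]
```

Call:
arm_command(
  deltas=[
    [-1,-1,2,0,0],
    [-1,-1.5,3.5,0,0],
    [-1,-1.5,3.5,0,0],
  ],
)

```text
time: 28.48
position: [0.5311, -0.3082, 0.025]
orientation: [175.4, -9.9, 116.5]
wrist_force: [6.0, -10.7, -3.5]
width: 0.0001
```

```bash
python3 st.py;  python3 - <<'E'
from tank import *
tank_s();s=get_state();print('tcp fix',inv(np.array(s['position'][:2])*1000));tank(sv="pics/r")
E
```

```text
28.475 [  0.8  44.4  44.5  99.  -43.6  62.7  90.3] [ 0.531 -0.308  0.025] [175.4  -9.9 116.5] [  6.  -10.7  -3.5] zax [-0.005  0.189 -0.982]
scene tank 524 [-1.2 -1.7] [79.3 63.9] 87.3 xr [-31.8  25.2] yr [-37.8  37.6]
tcp fix (np.float64(-8.57576603196378), np.float64(-51.527086430141026))
tank n 179 ((535.052734375, -247.9662628173828), (13.917194366455078, 77.92843627929688), 26.288373947143555) fix [21.9  0.6]
```

View pics/r_s.png

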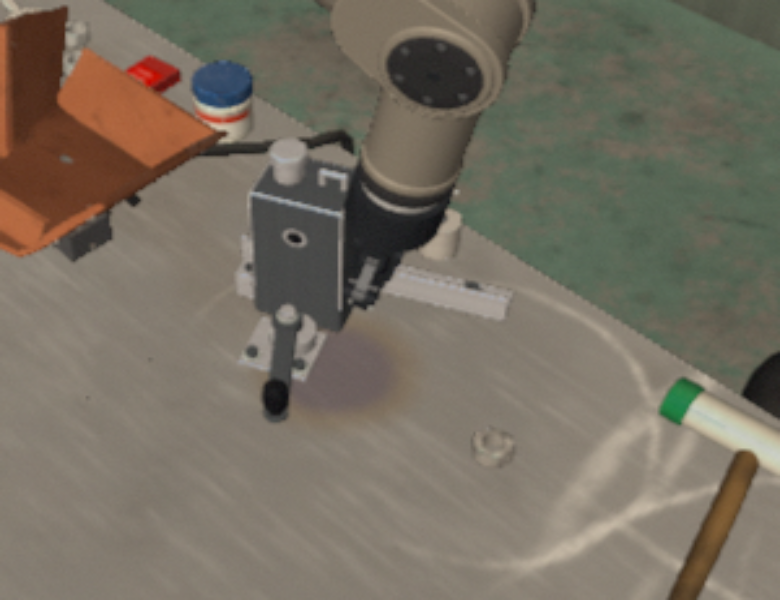

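Call:
arm_command(
  deltas=[
    [-1,6,-12,0,0],
    [-1,12,-24,0,0],
    [-1,20,-40,10,0],
    [-1,20,-40,60,0],
    [-1,20,-40,110,0],
    [-1,20,-40,160,0],
    [-1,20,-40,210,0],
    [-1,20,-40,235,0],
  ],
)

```text
time: 29.72
position: [0.5482, -0.3436, 0.2617]
orientation: [175.5, -10.6, 116.7]
wrist_force: [-0.6, -0.3, 0.3]
width: 0.0003
```

```bash
python3 st.py;  python3 - <<'E'
from tank import *
tank_s();s=get_state();print('tcp fix',inv(np.array(s['position'][:2])*1000));tank(sv="pics/s")
from sim2 import *
K=[]
for ph in range(180,260,10):
    K.append((*F(-54+101*np.cos(np.radians(ph)),101*np.sin(np.radians(ph))),40,-90))
a=F(-150,15);print('above',a)
run(s['joint_pos'],[(*a,260,-90),(*a,40,-90)]+K)
E
```

```text
29.725 [  0.8  34.9  52.1  81.3 -33.8  86.9  81.1] [ 0.548 -0.344  0.262] [175.5 -10.6 116.7] [-0.6 -0.3  0.3] zax [-0.011  0.199 -0.98 ]
scene tank 620 [-1.5 -3.4] [62.5 80.3] 0.04 xr [-32.   26.5] yr [-42.6  35.5]
tcp fix (np.float64(-8.866547396686997), np.float64(-91.60079867947786))
tank n 594 ((515.856689453125, -259.3387756347656), (57.78083419799805, 79.78926849365234), 25.67925453186035) fix [-0.4 -1. ]
above (np.float64(374.85227734982186), np.float64(-311.871800850369))
[ 374.85227735 -311.87180085  260.          -90.        ] [-39.  -6.  75. 113.  -2.  59. -26.] err [ 4.6 -5.2  3.2] 0.2 elbow [-0.06 -0.07  0.77] wrist [ 0.32 -0.32  0.6 ]
[ 374.85227735 -311.87180085   40.          -90.        ] [ -3.  26.  52. 127. -49.  39.  20.] err [0. 0. 0.] 0.0 elbow [ 0.2  -0.02  0.74] wrist [ 0.31 -0.32  0.37]
[ 377.08150145 -327.52525286   40.          -90.        ] [ -1.  27.  51. 125. -50.  40.  22.] err [ 0.  0. -0.] 0.0 elbow [ 0.21 -0.03  0.73] wrist [ 0.31 -0.34  0.37]
[ 386.29080655 -342.52994955   40.          -90.        ] [  1.  29.  50. 123. -50.  41.  22.] err [-0.  0.
[... 371 characters left out ...]
1] wrist [ 0.35 -0.38  0.37]
[ 427.22940491 -375.04734299   40.          -90.        ] [  3.  33.  49. 117. -51.  44.  21.] err [ 0.  0. -0.] 0.0 elbow [ 0.26 -0.05  0.71] wrist [ 0.36 -0.38  0.37]
[ 443.92897502 -380.6219803    40.          -90.        ] [  4.  34.  49. 114. -51.  45.  20.] err [ 0.  0. -0.] 0.0 elbow [ 0.27 -0.05  0.7 ] wrist [ 0.38 -0.39  0.37]
[ 461.34286675 -383.21207642   40.          -90.        ] [  3.  36.  48. 113. -51.  46.  18.] err [ 0. -0.  0.] 0.0 elbow [ 0.28 -0.05  0.69] wrist [ 0.39 -0.39  0.37]
[ 478.9419678 -382.7389326   40.         -90.       ] [  3.  37.  48. 111. -51.  46.  17.] err [ 0. -0.  0.] 0.0 elbow [ 0.29 -0.05  0.69] wrist [ 0.41 -0.39  0.37]
```

Call:
arm_command(
  deltas=[
    [-1,-15,-11,0,-10],
    [-1,-30,-22,0,-20],
    [-1,-45,-33,-10,-30],
    [-1,-60,-44,-25,-40],
    [-1,-75,-55,-45,-50],
    [-1,-91,-66,-60,-60],
    [-1,-103,-58,-80,-70],
    [-1,-115,-50,-105,-80],
    [-1,-128,-42,-130,-90],
    [-1,-140,-35,-150,-90],
    [-1,-151,-12,-150,-90],
    [-1,-162,10,-150,-90],
    [-1,-173,32,-150,-90],
    [-1,-173,32,-150,-90],
  ],
)

```text
time: 31.72
position: [0.3737, -0.3086, 0.1071]
orientation: [175.8, -10.6, 26.6]
wrist_force: [0.7, -0.1, 1.1]
width: 0.0002
```

```bash
python3 st.py;  python3 - <<'E'
from tank import *
tank_s();s=get_state();print('tcp fix',inv(np.array(s['position'][:2])*1000));tank(sv="pics/t")
E
```

```text
31.725 [-20.3  33.1  78.1 124.8 -54.5  55.3  25.9] [ 0.374 -0.309  0.107] [175.8 -10.6  26.6] [ 0.7 -0.1  1.1] zax [ 0.197  0.016 -0.98 ]
scene tank 610 [-2.1 -3.6] [79.4 62.5] 88.86 xr [-31.2  26.7] yr [-42.4  35.7]
tcp fix (np.float64(-149.2880109785267), np.float64(15.579177905504878))
tank n 652 ((515.0629272460938, -259.1478271484375), (59.46257019042969, 78.79949951171875), 24.31774139404297) fix [-1.  -0.5]
```

View pics/t_s.png

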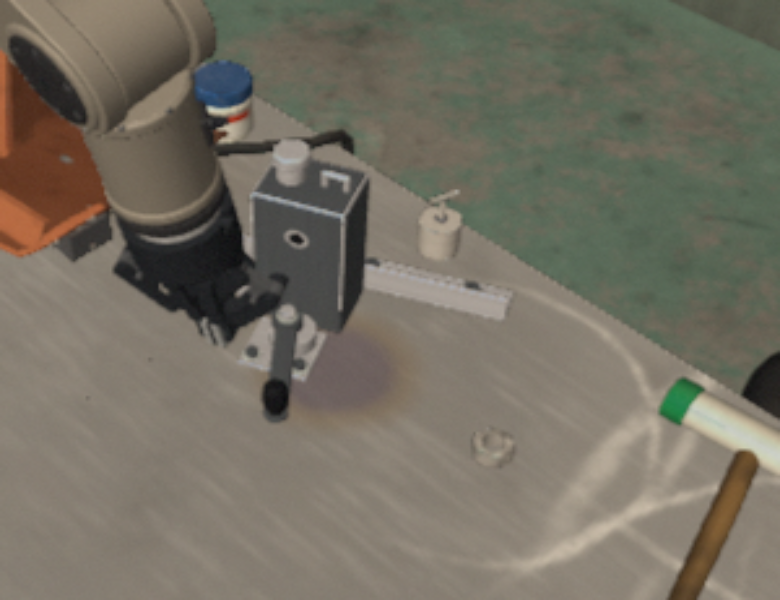

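Call:
arm_command(
  deltas=[
    [-1,0,0,-40,0],
    [-1,0,0,-72,0],
    [-1,0,0,-72,0],
    [-1,1,-8,-72,0],
    [-1,2,-16,-72,0],
    [-1,6,-24,-72,0],
    [-1,11,-31,-72,0],
    [-1,17,-38,-72,0],
    [-1,23,-44,-72,0],
    [-1,30,-50,-72,0],
    [-1,36.5,-55,-72,0],
    [-1,44,-60,-72,0],
    [-1,52,-63.5,-72,0],
    [-1,52,-63.5,-72,0],
  ],
)

```text
time: 33.72
position: [0.4282, -0.3754, 0.0369]
orientation: [175.4, -10.6, 26.7]
wrist_force: [-0.3, -0.5, -0.1]
width: -0.0001
```

```bash
python3 st.py;  python3 - <<'E'
from tank import *
tank_s();s=get_state();print('tcp fix',inv(np.array(s['position'][:2])*1000));tank(sv="pics/u")
E
```

```text
33.725 [ -4.1  42.8  62.7 116.8 -64.   53.3  31.3] [ 0.428 -0.375  0.037] [175.4 -10.6  26.7] [-0.3 -0.5 -0.1] zax [ 0.2    0.012 -0.98 ]
scene tank 109 [  4.6 -33.5] [19.2 47.9] 86.97 xr [-17.8  26.5] yr [-43.6 -24.9]
tcp fix (np.float64(-131.00708306284128), np.float64(-65.1104218450281))
tank n 653 ((514.9163818359375, -259.00592041015625), (59.470558166503906, 78.80255126953125), 24.193416595458984) fix [-1.1 -0.3]
```

View pics/u_s.png

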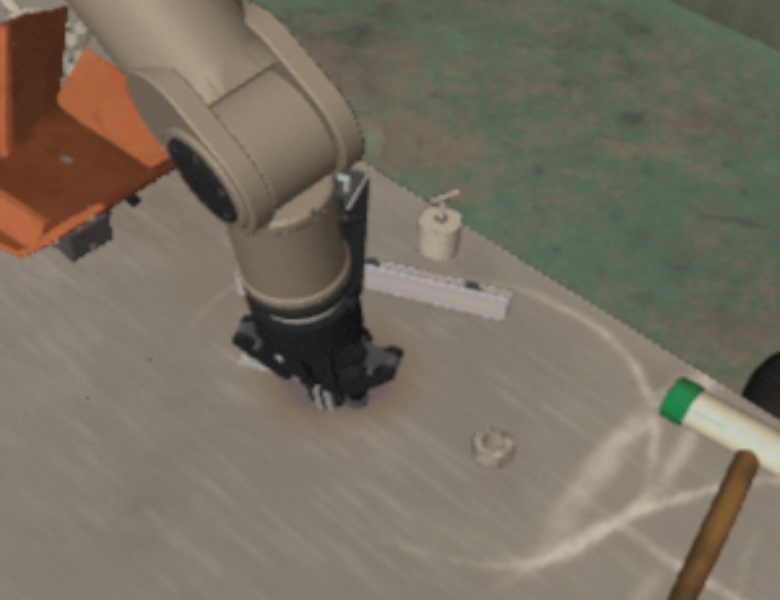

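Call:
arm_command(
  deltas=[
    [-1,8,-3,0,0],
    [-1,16,-5.5,0,0],
    [-1,24,-7,0,0],
    [-1,33.5,-8,0,0],
    [-1,42,-8,0,0],
    [-1,51,-7.5,0,0],
    [-1,51,-7.5,0,0],
  ],
)

```text
time: 34.85
position: [0.4793, -0.3826, 0.0368]
orientation: [175.4, -10.6, 26.7]
wrist_force: [-1.9, -0.1, -0.9]
width: -0.0001
```

```bash
python3 st.py;  python3 - <<'E'
from tank import *
s=get_state();print('tcp fix',inv(np.array(s['position'][:2])*1000));tank(sv="pics/v")
for n in("top","scene"):
    print([(d['conf'],np.round(inv(np.array(d['xyz'][:2])*1000),1),d['xyz'][2]) for d in spot_in(n,"lever_knob")])
E
```

```text
34.85 [ -4.5  45.8  61.5 111.2 -64.2  55.1  26.3] [ 0.479 -0.383  0.037] [175.4 -10.6  26.7] [-1.9 -0.1 -0.9] zax [ 0.2    0.012 -0.98 ]
tcp fix (np.float64(-88.13452211231152), np.float64(-94.95264434893966))
tank n 647 ((515.8932495117188, -257.95458984375), (59.26887893676758, 79.21002197265625), 25.842754364013672) fix [0.3 0.2]
[(0.88, array([-56.3, -37.1]), 0.0313), (0.61, array([203.4, 155.9]), 0.0647)]
[(0.53, array([-61.2, -13. ]), 0.0292)]
```

View pics/v_s.png

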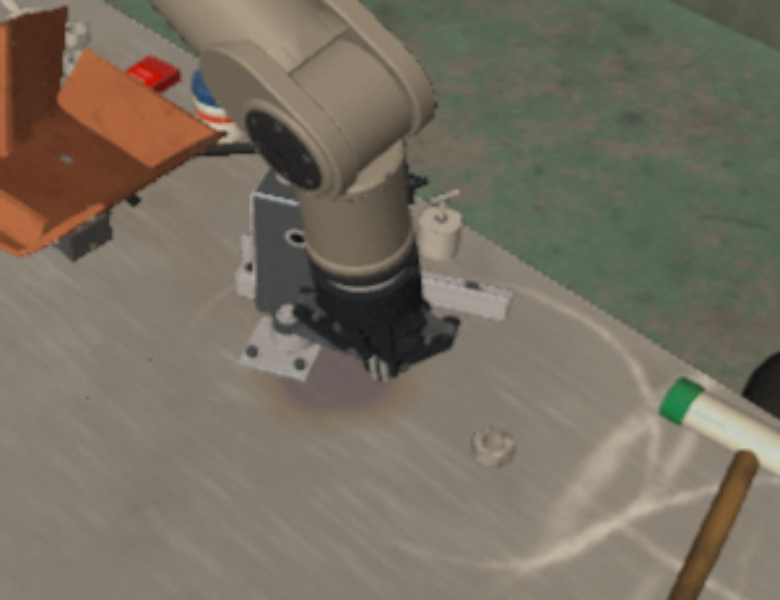

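View pics/v_t.png

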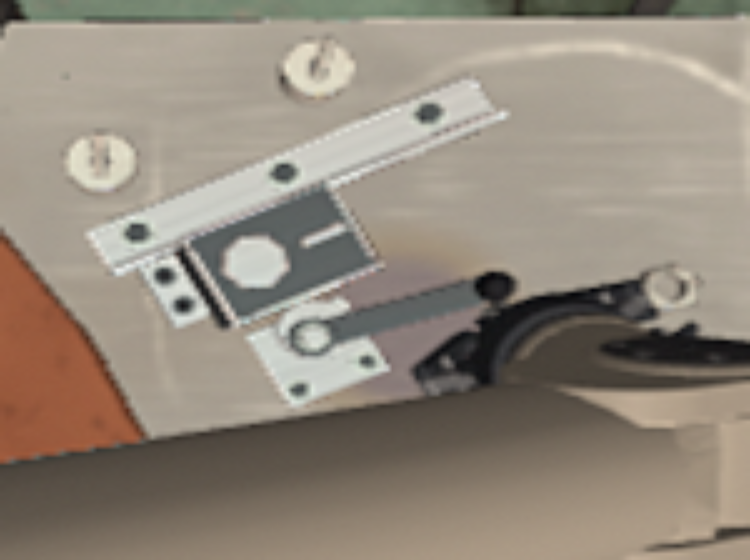

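Call:
arm_command(
  deltas=[
    [-1,3,0,0,0],
    [-1,6,1,0,0],
    [-1,9,2,0,0],
    [-1,12,3,0,0],
    [-1,14,3.5,0,0],
    [-1,16,4.5,0,0],
    [-1,16,4.5,0,0],
  ],
)

```text
time: 35.98
position: [0.4908, -0.38, 0.037]
orientation: [175.5, -10.4, 26.5]
wrist_force: [-9.7, -2.3, 4.5]
width: 0.0001
```

```bash
cat > kn.py <<'E'
from tank import *
def knob():
    c=camera("top");W=cloud(c);q=W[(W[...,2]>.055)&(W[...,2]<.07)]
    f=np.array(inv(q[:,:2]*1000)).T
    f=f[(np.hypot(f[:,0]+54,f[:,1])<118)&(np.hypot(f[:,0]+54,f[:,1])>82)&(f[:,0]>-75)]
    if len(f): m=(f.min(0)+f.max(0))/2;print('knob',len(f),f.mean(0).round(1),m.round(1),'q',np.arctan2(f.mean(0)[1],f.mean(0)[0]+54)%(2*np.pi)-3.316)
E
python3 st.py;  python3 - <<'E'
from kn import *
s=get_state();print('tcp fix',inv(np.array(s['position'][:2])*1000));tank(sv="pics/w");knob()
E
```

```text
35.975 [ -5.2  46.4  61.6 110.1 -64.   55.3  24.5] [ 0.491 -0.38   0.037] [175.5 -10.4  26.5] [-9.7 -2.3  4.5] zax [ 0.196  0.009 -0.981]
tcp fix (np.float64(-76.74261429903783), np.float64(-97.78157316205238))
tank n 657 ((516.0570678710938, -258.1287841796875), (59.19181823730469, 79.63098907470703), 25.677593231201172) fix [ 0.3 -0. ]
knob 50 [-57.7 -98. ] [-60.1 -94.7] q 1.3587138366949434
```

View pics/w_t.png

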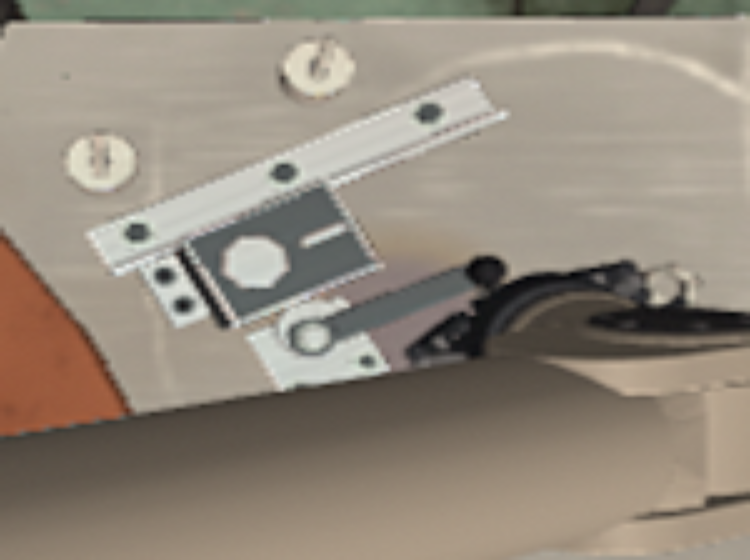

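Call:
arm_command(
  deltas=[
    [-1,2,1,0,0],
    [-1,4,2,0,0],
    [-1,6,3,0,0],
    [-1,6,3,0,0],
    [-1,6,3,0,0],
  ],
)

```text
time: 36.8
position: [0.4936, -0.379, 0.037]
orientation: [175.4, -10.1, 26.3]
wrist_force: [-14.0, -4.7, 6.7]
width: 0.0001
```

```bash
python3 st.py;  python3 - <<'E'
from kn import *
s=get_state();print('tcp fix',inv(np.array(s['position'][:2])*1000));tank();knob()
E
```

```text
36.8 [ -5.6  46.6  61.7 109.9 -63.9  55.3  23.8] [ 0.494 -0.379  0.037] [175.4 -10.1  26.3] [-14.   -4.7   6.7] zax [ 0.192  0.006 -0.981]
tcp fix (np.float64(-73.77488513858651), np.float64(-98.1074083374599))
tank n 660 ((515.9282836914062, -257.90740966796875), (59.151771545410156, 79.16240692138672), 25.677608489990234) fix [0.3 0.2]
knob 46 [-54.3 -97.9] [-57.3 -94.9] q 1.3934005594323162
```

Call:
arm_command(
  deltas=[
    [-1,3,1.5,0,0],
    [-1,6,3,0,0],
    [-1,6,3,0,0],
    [-1,6,3,0,0],
  ],
)

```text
time: 37.5
position: [0.4938, -0.379, 0.037]
orientation: [175.4, -9.7, 26.1]
wrist_force: [-24.8, -6.3, 10.2]
width: -0.0
```

```bash
python3 st.py;  python3 - <<'E'
from kn import *
s=get_state();print('tcp fix',inv(np.array(s['position'][:2])*1000));tank();knob()
E
```

```text
37.5 [ -6.   46.9  61.9 109.8 -63.5  55.2  23.1] [ 0.494 -0.379  0.037] [175.4  -9.7  26.1] [-24.8  -6.3  10.2] zax [ 0.185  0.001 -0.983]
tcp fix (np.float64(-73.54804475905382), np.float64(-98.18771824644625))
tank n 650 ((515.9054565429688, -257.925537109375), (59.232017517089844, 79.01338958740234), 25.903282165527344) fix [0.3 0.2]
knob 47 [-54.3 -97.6] [-57.3 -95.1] q 1.393329439639099
```

At the hard stop: no further motion and the force is rising. Now I back off and lift clear.

Call:
arm_command(
  deltas=[
    [-1,-8,-4,0,0],
    [-1,-18,-9,0,0],
    [-1,-36,-18,0,0],
    [-1,-54,-27,0,0],
    [-1,-60,-30,40,0],
    [-1,-60,-30,90,0],
    [-1,-60,-30,130,0],
    [-1,-60,-30,130,0],
  ],
)

```text
time: 38.7
position: [0.4465, -0.404, 0.17]
orientation: [175.2, -10.8, 26.7]
wrist_force: [-1.1, -0.2, -0.7]
width: 0.0004
```

```bash
python3 st.py;  python3 - <<'E'
from kn import *
tank(sv="pics/x");tank_s();knob()
for q in("plug_a","nut","jar"):
    print(q,[(d["conf"],np.round(d["xyz"],3)) for d in spot_in("top",q)][:2])
E
```

```text
38.7 [ -8.4  37.3  73.3 106.8 -52.   65.3  20.3] [ 0.447 -0.404  0.17 ] [175.2 -10.8  26.7] [-1.1 -0.2 -0.7] zax [ 0.204  0.009 -0.979]
tank n 648 ((515.9996948242188, -258.0729064941406), (59.20521545410156, 79.42404174804688), 25.972890853881836) fix [0.3 0.1]
scene tank 188 [-7.8 17. ] [45.8 39.4] 0.43 xr [-29.9  10.8] yr [-1.6 36.6]
knob 45 [-52.2 -95.5] [-20.4 -33.7] q 1.4151975783530997
plug_a [(0.65, array([ 0.641, -0.292,  0.038])), (0.51, array([0.519, 0.066, 0.028]))]
nut [(0.19, array([ 0.532, -0.291,  0.006]))]
jar [(0.87, array([ 0.626, -0.027,  0.065]))]
```

View pics/x_t.png

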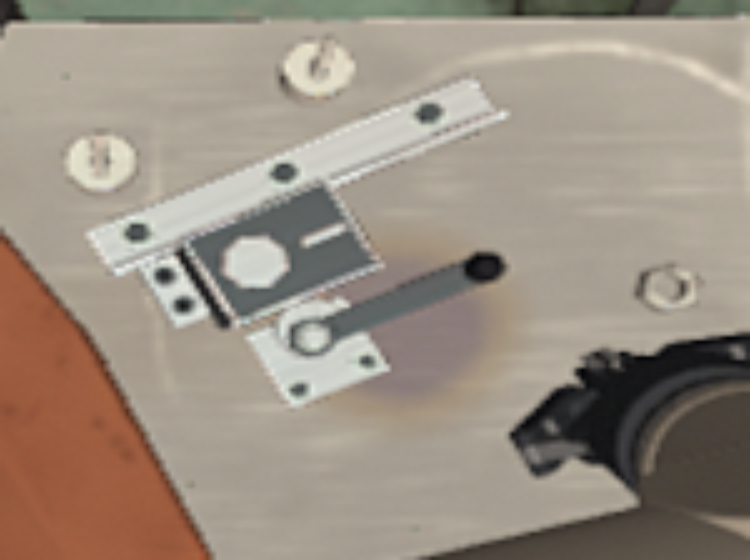

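View pics/x_s.png

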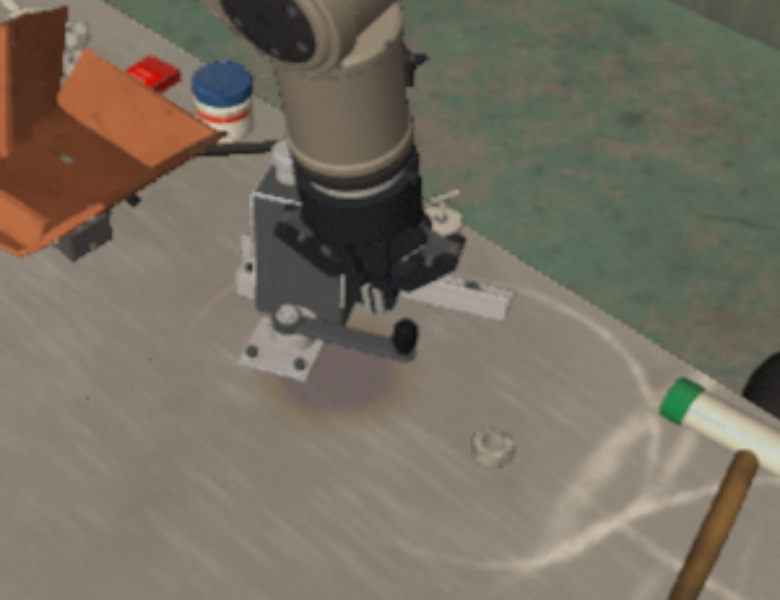

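```bash
python3 -c "
from plant import *
print(close_job())"; python3 st.py
```

```text
the job is handed in; nothing more can be done
None
the job is handed in; nothing more can be done
```

I slid the tank to the fence, then along it to the end stop, and pushed the cam lever round to its hard stop. I then backed the hand clear and handed the job in at about 39 s. The close call gave no verdict.

**How the hand was leaned:** The moves only turn about the vertical. I sent the arm past its reach on purpose, which left the hand leaning about 11.5°, then worked it back in. On that excursion joints 4, 5 and 6 ran onto their range limits. Joint 4 read −0.013° against a limit of 0, so a range failure is possible. I saw no fault reported.

**Pushing:** I pushed only with the tips of the shut fingers, 24 to 31 mm above the table. Along the fence the tank turned out by about 6°, and I squared it by pushing nearer its outer edge.

**Last checks:**

| Check | Result |
|---|---|
| Tank position in the fixture (top camera) | x 0.3 mm, y 0.1 mm |
| Tank angle to the fixture | about 0.6° (0.01 rad) |
| Lever angle | about 1.39 to 1.41 rad; travel ends at 1.396 |
| Lever at end of travel | finger moved under 0.3 mm while wrist force rose from about 16 to 27 N |
| Lever after I let go | stayed in place |

- **Disagreed or partial:** The last scene-camera fit of the tank was useless because the hand hid part of it. The lever figure after release came from a rough fit.
- **Bystanders:** One plug and the jar were found again where they started. The finder missed the nut and the other plug, but both look unmoved in the last pictures. I did not re-measure the cup, which stood well away from the work.
- **Not measured:** I had no direct reading of the clamping force of the cam on the tank.

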